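# Shut and lock the service hatch of a biscuit press

### The job

The service hatch on the sloping front of the biscuit press was left open: push it fully shut, then lock it by turning the brass slotted lock clockwise until it seats at its stop, with the blade of the yellow-handled key from the wooden stand. Put the key back upright in its stand, fully home, and let go of it, leaving everything else on the table where it is.

Things in the scene. Friction and masses are not known exactly. Their poses are not given: they have to be found in the camera images.
- machine: Fixed white drive housing of a benchtop biscuit press, 300 (x) x 250 (y) x 150 mm high. Origin: centre of its underside; its own +x points to its back. Its front slopes 25 degrees from the horizontal, from 50 mm high at the front edge (x = -150 mm) up to 150 mm at x = +70 mm; behind that a flat-topped box. The red hatch lies in the slope.
- hatch (a joint): Angle of the red hatch (rad): 0 fully shut, flat on the 25 degree slope; positive = open, up to 1.0 (starts 0.5 to 0.8, a little above level). A stiff hinge holds it where it is left; pressing down about 2 to 5 N near its free edge moves it, and at 0 it meets a hard stop.
- hatch_hinge (a point): Middle of the hatch's hinge line, level with its outer face. The hatch is a plate 170 mm long (away from the hinge) x 180 mm wide (along the hinge) x 8 mm thick, hinged along its upper edge, farthest from the machine's front. Axes move with the hatch: x from free edge to hinge, y along the hinge line, z out of the outer face (when shut z leans 25 degrees from vertical, to the machine's front).
- hatch_edge (a point): Middle of the hatch's free (lower, front) edge, on the outer face; same axes as hatch_hinge. The hatch is plain except for the lock, so it can be pressed on the outer face at either side of the lock.
- camlock (a joint): Angle of the brass lock (rad): starts 0.1 to 0.4 (unlocked, slot roughly along the hatch's hinge line), grows as it is turned clockwise seen from outside; seated against a hard stop at 1.57 (slot up and down the slope). Turning takes about 0.07 N m; it stays where it is left. Behind the hatch a tongue turns with it and, once turned, holds the hatch shut.
- cam_slot (a point): Centre of the lock's slot, on the slot's mouth plane. The lock is a brass block about 42 mm across on a dark disc of 52 mm diameter, standing 12 mm above the hatch's outer face, centred across the hatch and 55 mm from its free edge. Slot 29 mm long, 7.5 mm wide, 10 mm deep, closed at its ends. Axes: x along the slot, y across it, z out of the lock along its turning axis; they turn with the lock.
- key: Loose lock key, 112 mm long, 120 g, starting upright in its stand. Origin: middle of the blade's end face; z runs up the key to the handle, x along the blade's width, y through its thickness. Steel blade 22 (x) x 4 (y) mm, from z 0 to 18 mm; shaft 10 mm diameter to z 62 mm; dark collar 38 mm diameter from z 62 to 68 mm; yellow flat handle 42 (x) x 16 (y) mm from z 68 to 112 mm. Grip it across y (16 mm).
- key_grip (a point): Middle of the yellow handle, where to grip it, 94 mm above the blade's end; axes as the key's.
- key_tip (a point): Middle of the blade's end face (same point as the key's origin).
- stand: Fixed dark wooden block 75 (x) x 60 (y) x 75 mm high that holds the key. Origin: centre of its underside. In its top, at the centre, is one pocket 30 (x) x 15 (y) mm, 68 mm deep; the key stands in it blade down with its collar resting on the block's top, so the blade's end is then 13 mm above the table.
- stand_hole0 (a point): Centre of the pocket's mouth on the stand's top, 75 mm above the table; axes as the stand's.
- caddy: Bystander: white open box 85 x 85 x 50 mm with steel piping nozzles, fixed; it and the stand may stand on either side of the robot.
- tin: Bystander: red round tin, 114 mm diameter, 66 mm high.
- sugar_jar: Bystander: jar, 68 mm diameter, 90 mm high.
- bowl: Bystander: white bowl, 120 mm diameter, 50 mm high.
- brush: Bystander: pastry brush lying on the table.
- cutter: Bystander: steel ring cutter, 64 mm diameter, 30 mm high.
- spatula: Bystander: spatula lying on the table.
- cup: Bystander: steel cup, 72 mm diameter, 75 mm high.
Things that resemble listed ones, but are neither listed nor needed, are in the scene too. What is meant by the key is not white, and is the larger of those in its own colour.

How it is judged:
By the outcome, as a careful person would: the job done as asked, in the order asked, and still so for the second after the job is handed in, with the robot touching nothing.
It also fails if it takes over 72 s, if anything falls off the work surface, if the arm or the gripper's body presses on something with over 40 N, if the wrist force passes 120 N, or if a joint passes its speed limit or range.

### The arm

A 6-joint arm with a two-finger parallel gripper is mounted at the origin on the work surface. World frame = base frame: x ahead of the robot, y to its left, z up, the work surface at z = 0. Lengths are in mm, angles in rad, forces in N, time in s.
With the tool pointing down it reaches from about 250 to 850 mm from the base axis. Payload 12.5 kg.
Tool frame: the origin (TCP) lies at the very end of the fingers, on their centre line; the grasp point (between the pads) lies behind it (r.pinch_z is the z of the grasp point in the tool frame, in mm); z points along the fingers, y is the direction in which the jaws open and shut (so a half turn about z gives the same grasp; the last joint's range is limited). The gripper opens to 93 mm and grips with 3 to 60 N. Pads are 15 mm wide; open, the fingers measure 128 mm over their backs; the gripper's body (75 mm by 188 mm) begins 65 mm behind the grasp point.
Start: joints at [-1.405, 0.351, 1.652, -0, 1.139, -0.085], TCP at [136.519, -532.773, 194.333] pointing down, gripper open.
Joint ranges: [-2.75, 2.75], [-0.79, 2.1], [0.01, 2.65], [-1.57, 4.71], [0.07, 3.14], [-2.87, 2.87]. Speed limits (rad/s): [2.22, 2.22, 2.79, 3.14, 3.14, 3.14].

### API

Orientations are given as [roll, pitch, yaw] about the fixed x, y, z axes, in that order (R = Rz(yaw) Ry(pitch) Rx(roll)).
In Python, from rig import r gives the robot as it stands. The module is installed in compiled form; this text tells all that it offers.
- The arm moves only by the shell command python3 -m handwheel 'ROWS' [FORCE]. ROWS is JSON, a list that holds one entry, the list of rows, each a list of 7 numbers: the shift along the tool's x, y, z in m, then the turn, a rotation vector about the tool's x, y, z in rad, then the gripper command: -1 is shut, 1 is fully open, values between are in proportion. A call has 1 to 20 rows; each row is the pose to reach, as a shift and turn from the pose commanded when the call began, along the tool's axes at that moment; what a row does not reach only later rows make up. A row lasts 1/8 s, in which the tool goes at most 62.5 mm and 10.7 degrees, less where a joint would pass 70% of its speed; a pose out of reach is approached as far as the arm can. A call with a gripper value outside its range is refused whole. The fingers move at their own pace and stop on an object; FORCE is the grip in N (left out, the last holds). Time passes only in rows, so rows that repeat a pose let the fingers close. It gives the time, the measured TCP pose, the force and the opening at its end, in the units of the state.
- r.read_state(): the state, without advancing time (a new reading comes with each control period).
- r.snapshot(name): name is "side" or "top"; returns a dict with "img" (480x640x3 uint8, red, green, blue), "intrinsics" (3x3 intrinsics, pixels), "extrinsics" (4x4, takes a point from camera to world coordinates). Camera axes: x right, y up, looking along -z (the intrinsics and any distortion apply to the point x, -y, -z); pixel columns grow to the right and rows downward; lengths in mm; the calibration is good to about 2 mm. A picture is of the moment at which its call begins. There is no depth.
- r.finish_job(): hands the job in, once; it reports no verdict.
Trained networks look in a picture, given as the dict that the camera call returned (one of the last four; its "shot" number tells which), for a name from the list of things; names that differ only in an ending like _2 or _b are one class to them, and where a whole thing is asked for, a point or a joint stands for the part that bears it (a point fixed in the world has none). Each returns a list of dicts, best first, with "score" (0 to 1); they miss things now and then, are a little off and sometimes report something else, mostly with a low value. They report only what shows in the picture. A call takes as long as a camera call. They do not tell look-alikes from the thing itself.
- r.find_in(picture, label): "pixel" ([column, row] in pixels, amid what is visible of it).
- r.trace(picture, label): "pixels" (480x640 bool, what is visible of it) and "pixel" ([column, row] in pixels, amid what is visible of it).
- r.spot_point(picture, label): "pixel" ([column, row] in pixels: a listed point, or the origin of a listed thing).
The state is a dict: "t": time; "joints": joint angles; "dq": joint speeds; "tau": joint torques, N m; "ee_pos": TCP position; "eef_rot": TCP orientation; "wrist_force": force on the tool from outside, world axes, zero at the start; "ft_torque": the same for the moment, N m; "opening": finger opening in mm.
Only numpy, scipy, OpenCV 4.12 (cv2) and the standard library are available. Lean on these libraries where they do the work, as an engineer would, in place of code of your own. Each camera call takes 0.05 s, during which the arm holds its last target.

## Working session

There is one attempt and no reset: what is moved stays moved. The work goes in short steps, Python scripts to look and compute and a shell command to move; the robot and the scene stay as the last step left them, time stands still between calls to the robot, and variables do not carry over. Pictures are saved under pics/ and viewed, and the job is handed in when it is done.

```bash
mkdir -p pics; ls; python3 - <<'E'
from rig import r
import cv2,numpy as np
for n in("side","top"):
    s=r.snapshot(n); cv2.imwrite(f"pics/{n}0.png",s["img"][:,:,::-1]); print(n,s.keys(),s["intrinsics"].tolist(),np.round(s["extrinsics"],3).tolist())
print(r.read_state(), r.pinch_z)
E
```

```text
pics
side dict_keys(['img', 'intrinsics', 'extrinsics', 'shot']) [[512.4873565270653, 0.0, 318.8273435771881], [0.0, 512.4873565270653, 248.94618411498266], [0.0, 0.0, 1.0]] [[-0.938, 0.261, -0.23, 248.582], [-0.348, -0.721, 0.599, 713.757], [-0.009, 0.642, 0.767, 1011.658], [0.0, 0.0, 0.0, 1.0]]
top dict_keys(['img', 'intrinsics', 'extrinsics', 'shot']) [[470.1763377810083, 0.0, 316.037812556867], [0.0, 470.1763377810083, 236.2397841124943], [0.0, 0.0, 1.0]] [[-0.002, 0.991, -0.135, 362.738], [-1.0, -0.001, 0.007, 10.057], [0.007, 0.136, 0.991, 1380.108], [0.0, 0.0, 0.0, 1.0]]
{'t': 0.1, 'joints': array([-1.40458774e+00,  3.51215700e-01,  1.65233151e+00, -3.69384804e-06,
        1.13911140e+00, -8.45859043e-02]), 'dq': array([-0.00081971, -0.00154529, -0.00410414, -0.00115575,  0.00041487,
       -0.00190805]), 'tau': array([ 1.17047070e-04, -4.98028922e+01, -2.85703969e+01,  7.00079114e-02,
        2.39206664e-02, -2.99955968e-05]), 'ee_pos': array([ 136.4724108 , -532.46119944,  193.84788228]), 'eef_rot': array([-3.14053023e+00, -8.67154435e-05,  2.50795991e-01]), 'wrist_force': array([1.030485  , 0.28442601, 0.52243181]), 'ft_torque': array([-0.00890954,  0.04634943,  0.0027946 ]), 'opening': 92.77177663098786} -18.8
```

View pics/side0.png

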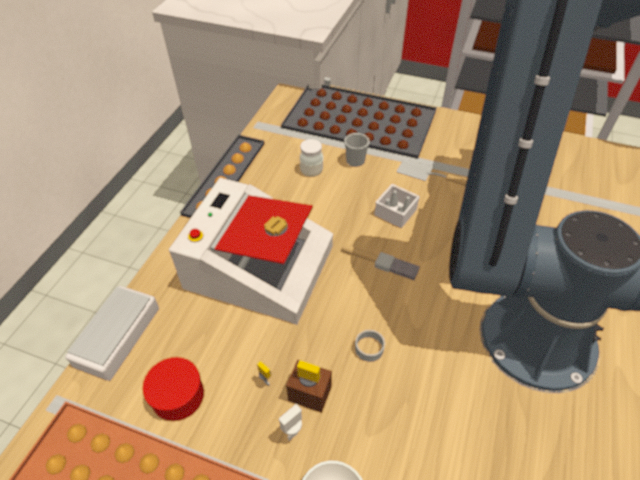

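View pics/top0.png

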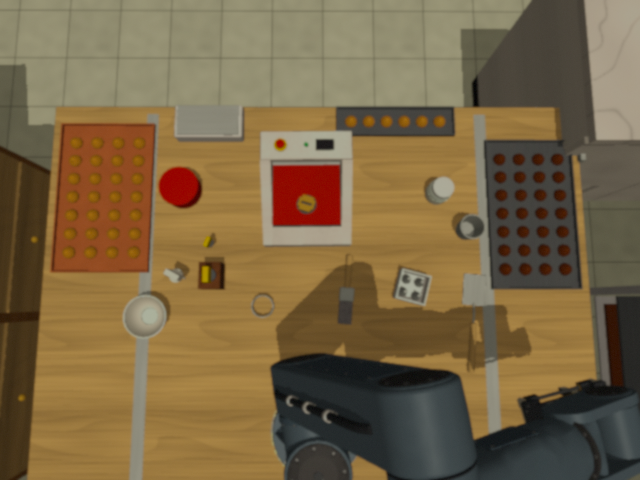

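Key candidates in the side picture: the yellow one in the stand (308,371), a small loose yellow one (264,372) and a white one (291,420). By the description it is the one in the stand. I'll check that in a crop and then measure.

```bash
cat > h.py <<'E'
import numpy as np,cv2
from rig import r
from scipy.spatial.transform import Rotation as R
def ray(s,p):
    K=s["intrinsics"];E=s["extrinsics"]
    d=np.linalg.inv(K)@[p[0],p[1],1]; d=np.array([d[0],-d[1],-d[2]])
    d=E[:3,:3]@d; return E[:3,3],d/np.linalg.norm(d)
def proj(s,P):
    E=s["extrinsics"];c=E[:3,:3].T@(np.asarray(P,float)-E[:3,3]);q=s["intrinsics"]@[c[0],-c[1],-c[2]];return q[:2]/q[2]
def tri(a,pa,b,pb):
    o1,d1=ray(a,pa);o2,d2=ray(b,pb)
    t=np.linalg.lstsq(np.c_[d1,-d2],o2-o1,rcond=None)[0]
    x,y=o1+t[0]*d1,o2+t[1]*d2
    return (x+y)/2,np.linalg.norm(x-y)
def atz(s,p,z):
    o,d=ray(s,p);return o+d*(z-o[2])/d[2]
def crop(s,c,w,name,k=6):
    x,y=map(int,c);im=s["img"][max(0,y-w):y+w,max(0,x-w):x+w,::-1]
    cv2.imwrite(name,cv2.resize(im,None,fx=k,fy=k,interpolation=cv2.INTER_CUBIC))
E
python3 - <<'E'
from h import *
a=r.snapshot("side");b=r.snapshot("top")
for l in "machine hatch_hinge hatch_edge cam_slot key key_grip key_tip stand stand_hole0 caddy".split():
    A=r.spot_point(a,l);B=r.spot_point(b,l)
    print(l,[(np.round(q["pixel"],1).tolist(),round(q["score"],2)) for q in A[:3]],[(np.round(q["pixel"],1).tolist(),round(q["score"],2)) for q in B[:3]])
    if A and B: x,e=tri(a,A[0]["pixel"],b,B[0]["pixel"]);print("   ",np.round(x,1),round(e,1))
crop(a,(290,385),60,"pics/c1.png");crop(b,(205,265),45,"pics/c2.png",8)
crop(a,(255,250),90,"pics/c3.png",5);crop(b,(306,190),60,"pics/c4.png",8)
E
```

```text
machine [([258.8, 268.1], 0.75), ([310.0, 393.2], 0.2)] []
hatch_hinge [([229.3, 219.1], 0.6)] [([303.3, 162.9], 0.82), ([304.7, 200.3], 0.62)]
    [727.3  34.7 159.8] 1.0
hatch_edge [([301.7, 231.9], 0.97), ([315.3, 166.9], 0.45)] [([306.2, 224.4], 0.92)]
    [555.5  26.  173. ] 6.9
cam_slot [([277.6, 224.9], 0.76)] [([302.4, 201.9], 0.62)]
    [610.5  35.1 185.4] 11.0
key [([310.8, 389.2], 0.71), ([289.3, 437.2], 0.58), ([271.0, 380.9], 0.57)] [([216.6, 278.3], 0.74), ([208.0, 273.0], 0.69), ([179.2, 277.7], 0.51)]
    [430.3 290.4   6. ] 5.6
key_grip [([291.6, 417.6], 0.94), ([265.8, 367.4], 0.77), ([230.1, 217.8], 0.63)] [([207.9, 271.8], 0.76), ([207.4, 243.3], 0.58), ([174.6, 279.8], 0.57)]
    [456.6 333.5 -68. ] 11.5
key_tip [([294.2, 437.9], 0.91), ([264.7, 380.4], 0.75), ([380.1, 261.4], 0.19)] [([184.2, 274.9], 0.75)]
    [435.2 389.7 -17.4] 7.4
stand [([312.7, 394.0], 0.8)] [([182.7, 190.3], 0.75), ([213.1, 276.5], 0.65), ([206.5, 273.6], 0.59)]
    [520.  351.1 183.5] 248.7
stand_hole0 [([308.7, 378.9], 0.59)] [([207.7, 275.8], 0.6)]
    [431.7 300.7  74.1] 0.9
caddy [([393.0, 210.9], 0.81), ([369.5, 349.4], 0.26)] [([409.1, 282.3], 0.72), ([207.8, 275.2], 0.57)]
    [ 4.114e+02 -2.727e+02 -1.000e-01] 7.3
```

View pics/c1.png

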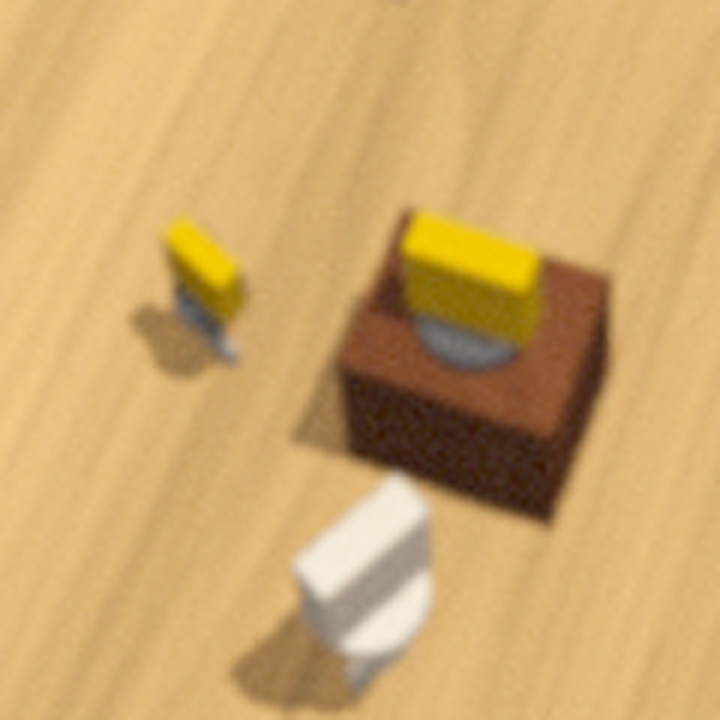

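View pics/c2.png

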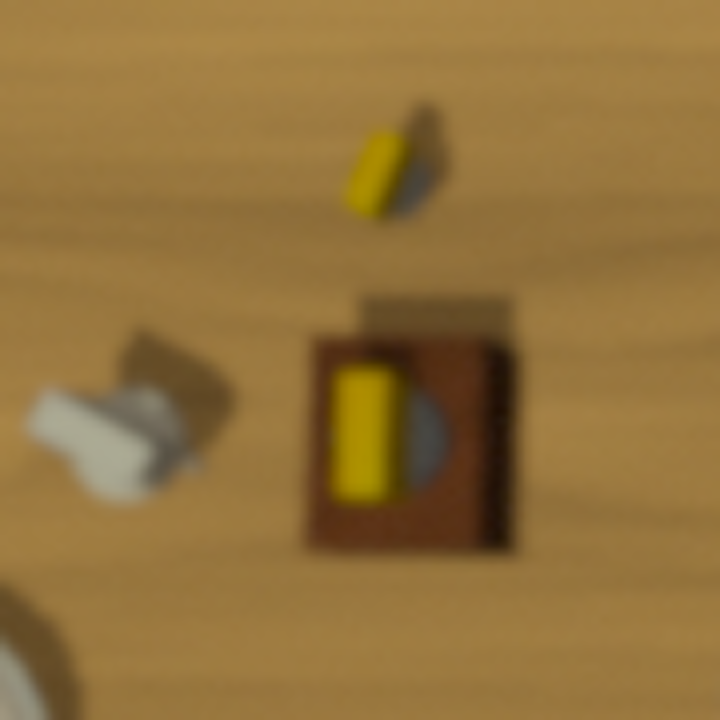

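View pics/c3.png

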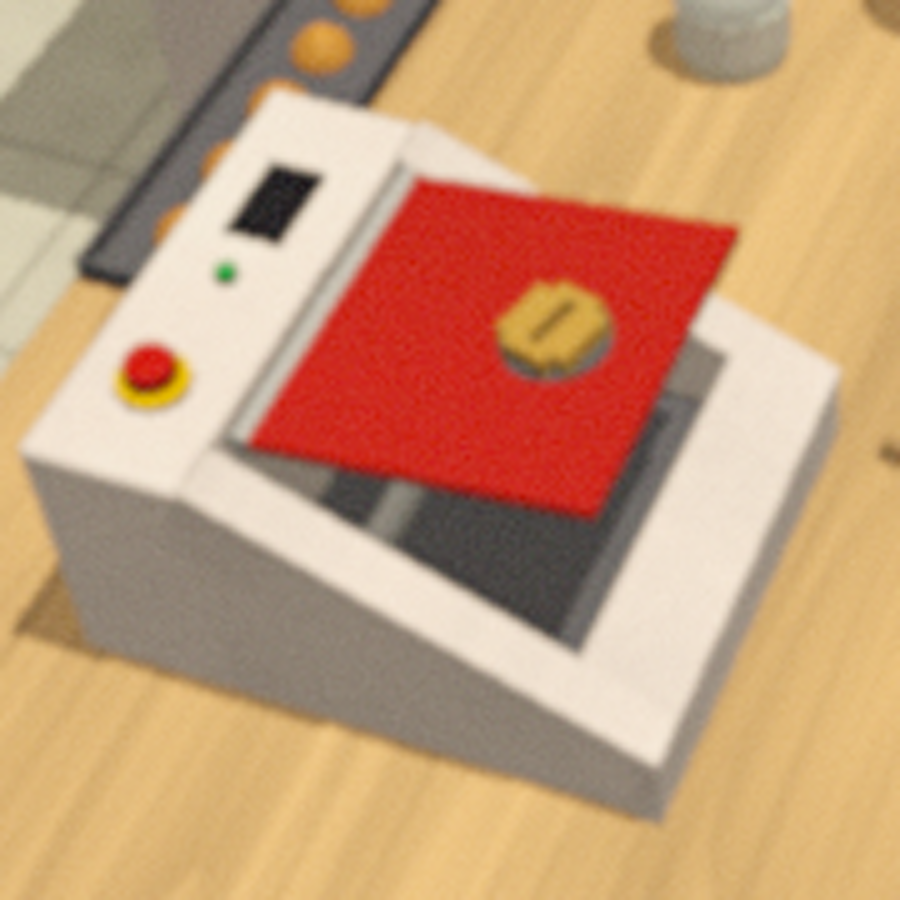

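View pics/c4.png

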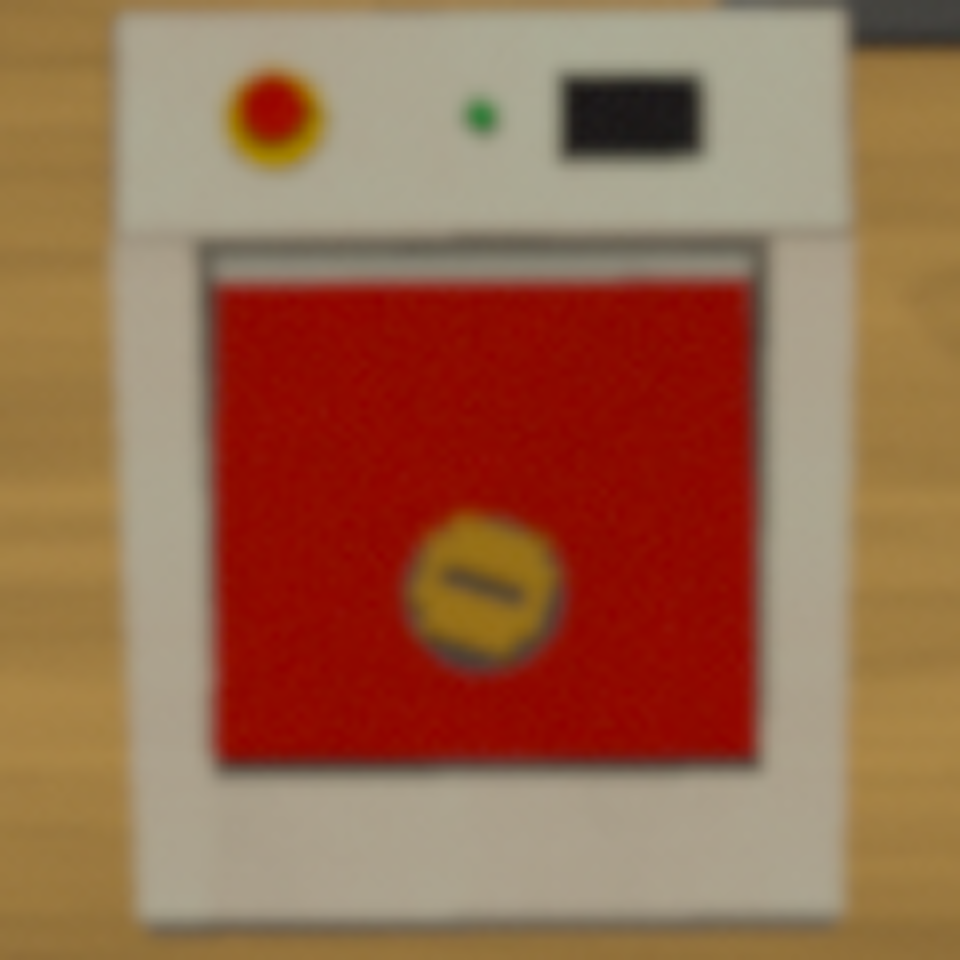

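The stand key is clearly the larger yellow one. Next I fit the machine and stand poses from the corners in the crops.

```bash
cat > fit.py <<'E'
from h import *
from scipy.optimize import least_squares
def fit(views,obs,x0):
    # obs: (view,pix,local)
    def f(p):
        c,s=np.cos(p[2]),np.sin(p[2])
        o=[]
        for v,px,l in obs:
            P=np.array([p[0]+c*l[0]-s*l[1],p[1]+s*l[0]+c*l[1],l[2]]);o+=list(proj(views[v],P)-px)
        return o
    z=least_squares(f,x0,loss="soft_l1",x_scale=[1,1,.01]);return z.x,np.round(np.array(f(z.x)).reshape(-1,2),1)
E
python3 - <<'E'
from fit import *
V={"s":r.snapshot("side"),"t":r.snapshot("top")}
C4=lambda u,v:np.array([246+(u+.5)/8-.5,130+(v+.5)/8-.5]);C3=lambda u,v:np.array([165+(u+.5)/5-.5,160+(v+.5)/5-.5])
C2=lambda u,v:np.array([160+(u+.5)/8-.5,220+(v+.5)/8-.5]);C1=lambda u,v:np.array([230+(u+.5)/6-.5,325+(v+.5)/6-.5])
m=[("t",C4(118,12),(150,125,150)),("t",C4(848,10),(150,-125,150)),("t",C4(118,232),(70,125,150)),("t",C4(850,232),(70,-125,150)),("t",C4(137,918),(-150,125,50)),("t",C4(842,915),(-150,-125,50)),
("s",C3(180,497),(70,125,150)),("s",C3(660,765),(-150,125,50)),("s",C3(840,370),(-150,-125,50)),("s",C3(25,455),(150,125,150)),("s",C3(275,92),(150,-125,150)),("s",C3(660,822),(-150,125,0))]
p,e=fit(V,m,[680,20,0]);print(p,e.tolist())
st=[("t",C2(312,340),(37.5,30,75)),("t",C2(487,342),(37.5,-30,75)),("t",C2(305,548),(-37.5,30,75)),("t",C2(482,549),(-37.5,-30,75)),
("s",C1(410,212),(37.5,-30,75)),("s",C1(608,275),(-37.5,-30,75)),("s",C1(342,360),(37.5,30,75)),("s",C1(552,435),(-37.5,30,75)),("s",C1(550,522),(-37.5,30,0)),("s",C1(350,450),(37.5,30,0))]
q,e=fit(V,st,[432,300,0]);print(q,e.tolist())
for n,zs in(("hinge",C4(485,283)),):pass
# hatch corners top & side
for n,t,s in(("hingeL",C4(215,283),C3(250,440)),("hingeR",C4(750,280),C3(418,180)),("edgeL",C4(217,762),C3(597,513)),("edgeR",C4(757,762),C3(738,232)),("slot",C4(482,586),C3(553,322))):
    x,e=tri(V["t"],t,V["s"],s);c,sn=np.cos(p[2]),np.sin(p[2]);d=x-[p[0],p[1],0]
    print(n,np.round(x,1),round(e,1),"local",np.round([c*d[0]+sn*d[1],-sn*d[0]+c*d[1],d[2]],1))
# key handle top corners
K=[]
for n,t,s in(("a",C2(335,368),C1(412,214)),("b",C2(398,370),C1(405,250)),("c",C2(333,500),C1(540,260)),("d",C2(395,500),C1(535,295))):
    x,e=tri(V["t"],t,V["s"],s);print(n,np.round(x,1),round(e,1))
E
```

```text
[6.70549647e+02 2.78822580e+01 7.38185753e-03] [[-0.7, 0.2], [-0.1, -0.2], [-0.9, 1.1], [0.2, 0.5], [0.2, 0.7], [-0.2, 0.3], [-0.8, -0.6], [-0.3, -0.1], [0.3, -0.5], [-2.1, -1.7], [-0.1, -1.6], [0.6, 0.4]]
[ 4.32643221e+02  2.97138589e+02 -5.94576392e-03] [[-0.0, -0.4], [-0.2, -0.5], [-0.2, 0.8], [-0.5, 0.8], [-0.7, -1.8], [1.2, -0.4], [-0.9, -0.5], [0.0, -0.2], [0.5, 0.8], [-0.1, 0.5]]
hingeL [723.1 117.6 153.2] 2.0 local [ 53.2  89.3 153.2]
hingeR [727.2 -62.4 145.4] 0.3 local [ 56.  -90.7 145.4]
edgeL [558.  114.1 168.4] 1.4 local [-111.9   87.   168.4]
edgeR [559.6 -61.7 167.7] 2.1 local [-111.6  -88.7  167.7]
slot [614.7  27.7 177.6] 0.9 local [-55.8   0.2 177.6]
a [452.8 302.4 141.4] 3.8
b [458.2 292.7  94.6] 1.7
c [409.9 302.4 139.3] 3.3
d [413.5 292.6  93.5] 0.6
```

```bash
cat >> h.py <<'E'
def delta(pos,Rt,frm=None):
    st=r.read_state()
    p0,R0=(st["ee_pos"],R.from_euler("xyz",st["eef_rot"])) if frm is None else frm
    d=R0.inv().apply(np.asarray(pos,float)-p0)/1000; w=(R0.inv()*Rt).as_rotvec()
    print("shift m",np.round(d,4).tolist(),"rot",np.round(w,4).tolist(),"rows>=",round(max(np.linalg.norm(d)/.0625,np.linalg.norm(w)/.1867),1))
E
python3 - <<'E'
from h import *
delta([580,88,235],R.from_euler("xyz",[np.pi,0,.007]))
E
```

```text
shift m [0.5837, -0.4913, -0.0407] rot [-0.0, 0.0, 0.2438] rows>= 12.2
```

```bash
python3 -m handwheel '[[[0,0,-0.041,0,0,0,-1],[0.584,-0.491,-0.041,0,0,0.244,-1],[0.584,-0.491,-0.041,0,0,0.244,-1],[0.584,-0.491,-0.041,0,0,0.244,-1],[0.584,-0.491,-0.041,0,0,0.244,-1],[0.584,-0.491,-0.041,0,0,0.244,-1],[0.584,-0.491,-0.041,0,0,0.244,-1],[0.584,-0.491,-0.041,0,0,0.244,-1],[0.584,-0.491,-0.041,0,0,0.244,-1],[0.584,-0.491,-0.041,0,0,0.244,-1],[0.584,-0.491,-0.041,0,0,0.244,-1],[0.584,-0.491,-0.041,0,0,0.244,-1],[0.584,-0.491,-0.041,0,0,0.244,-1],[0.584,-0.491,-0.041,0,0,0.244,-1],[0.584,-0.491,-0.041,0,0,0.244,-1],[0.584,-0.491,-0.041,0,0,0.244,-1],[0.584,-0.491,-0.041,0,0,0.244,-1]]]' 20
python3 - <<'E'
from h import *
delta([580,88,235],R.from_euler("xyz",[np.pi,0,.007]))
s=r.snapshot("side");cv2.imwrite("pics/a1.png",s["img"][:,:,::-1])
E
```

```text
t: 3.42
ee_pos: [580.0, 86.7, 235.7]
eef_rot: [3.142, -0.0, 0.005]
wrist_force: [0.7, -0.2, 0.2]
opening: 0.4
shift m [-0.0, -0.0013, 0.0007] rot [0.0, -0.0003, -0.0017] rows>= 0.0
```

View pics/a1.png

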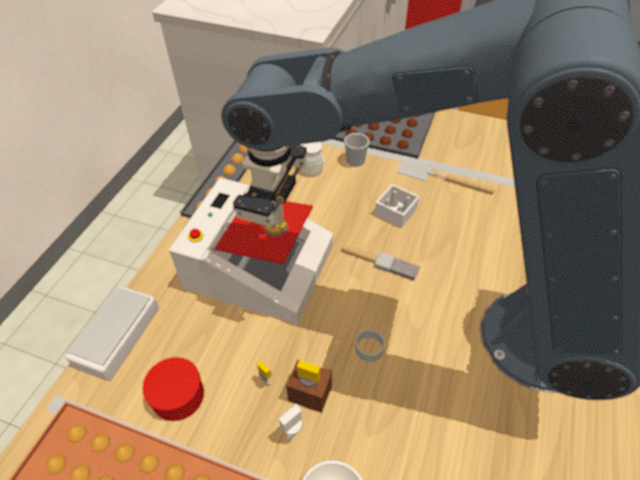

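The picture shows the gripper above the hatch's left side, around (262,210). Now I press down.

```bash
python3 -m handwheel '[[[0,0,0.03,0,0,0,-1],[0,0,0.06,0,0,0,-1],[0,0,0.066,0,0,0,-1],[0,0,0.072,0,0,0,-1],[0.001,0,0.078,0,0,0,-1],[0.002,0,0.084,0,0,0,-1],[0.003,0,0.09,0,0,0,-1],[0.004,0,0.096,0,0,0,-1],[0.005,0,0.102,0,0,0,-1],[0.006,0,0.108,0,0,0,-1],[0.007,0,0.114,0,0,0,-1],[0.008,0,0.12,0,0,0,-1],[0.009,0,0.125,0,0,0,-1],[0.01,0,0.13,0,0,0,-1]]]'

```

```text
t: 5.22
ee_pos: [590.4, 87.8, 105.0]
eef_rot: [3.142, 0.0, 0.007]
wrist_force: [-2.4, 0.3, 1.5]
opening: 0.6
```

```bash
python3 -m handwheel '[[[0.001,0,0.004,0,0,0,-1],[0.002,0,0.007,0,0,0,-1],[0.002,0,0.010,0,0,0,-1]]]'; python3 -m handwheel '[[[0,0,0.002,0,0,0,-1],[0.001,0,0.004,0,0,0,-1]]]';python3 -m handwheel '[[[0,0,0.002,0,0,0,-1]]]'

```

```text
t: 5.6
ee_pos: [592.8, 87.9, 95.3]
eef_rot: [-3.142, -0.001, 0.007]
wrist_force: [0.8, -0.2, 2.2]
opening: 0.1
t: 5.85
ee_pos: [593.6, 87.9, 91.4]
eef_rot: [-3.142, -0.001, 0.007]
wrist_force: [0.0, -0.0, 2.0]
opening: 0.2
t: 5.98
ee_pos: [593.8, 87.9, 89.4]
eef_rot: [-3.142, -0.001, 0.007]
wrist_force: [1.3, -0.1, 1.9]
opening: 0.5
```

```bash
python3 -m handwheel '[[[0,0,0.0015,0,0,0,-1],[0,0,0.003,0,0,0,-1]]]';python3 -m handwheel '[[[0,0,0.001,0,0,0,-1],[0,0,0.002,0,0,0,-1]]]';
```

```text
t: 6.22
ee_pos: [593.5, 87.9, 86.3]
eef_rot: [-3.142, -0.0, 0.007]
wrist_force: [1.3, 0.3, 2.2]
opening: 0.5
t: 6.48
ee_pos: [593.4, 87.9, 84.3]
eef_rot: [3.142, -0.0, 0.007]
wrist_force: [0.8, 0.4, 3.4]
opening: 0.4
```

```bash
python3 -m handwheel '[[[0,0,0.001,0,0,0,-1],[0,0,0.002,0,0,0,-1]]]';python3 -m handwheel '[[[0,0,0.001,0,0,0,-1],[0,0,0.002,0,0,0,-1]]]';python3 - <<'E'
from h import *
s=r.snapshot("side");crop(s,(255,250),90,"pics/a2.png",5)
E
```

```text
t: 6.72
ee_pos: [593.4, 87.9, 82.3]
eef_rot: [-3.142, -0.0, 0.007]
wrist_force: [1.1, -0.1, 1.9]
opening: 0.5
t: 6.98
ee_pos: [593.4, 87.9, 80.3]
eef_rot: [3.142, 0.0, 0.007]
wrist_force: [0.8, 0.4, 3.2]
opening: 0.7
```

View pics/a2.png

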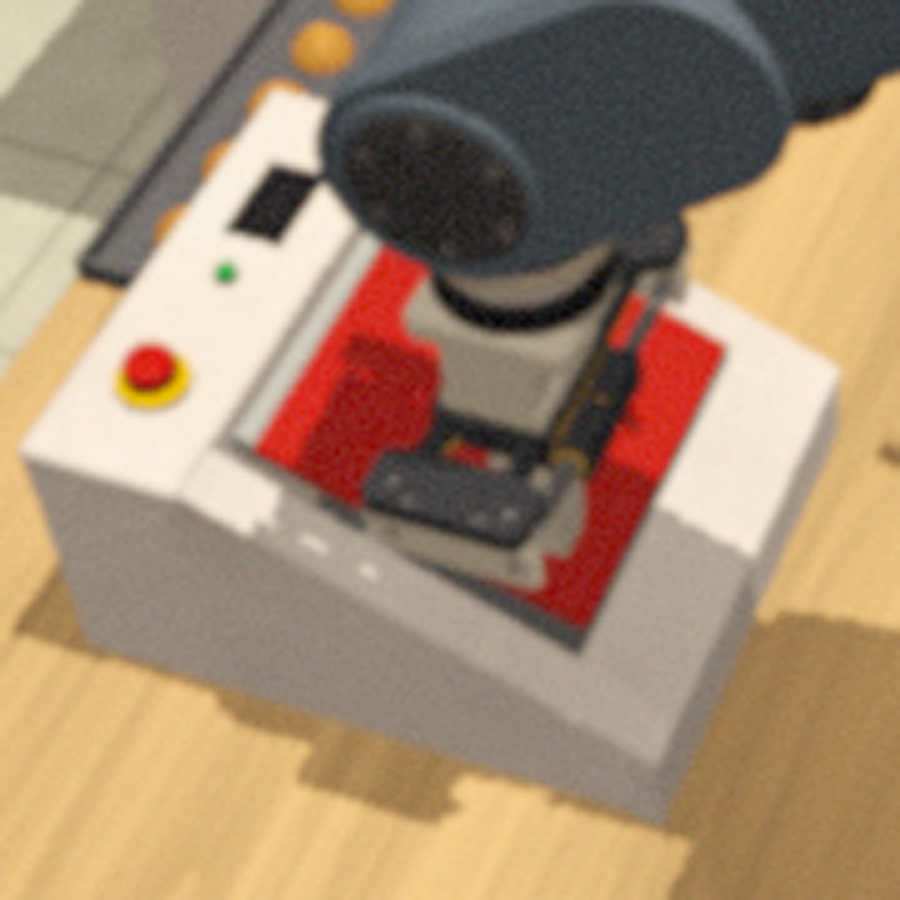

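The hatch is nearly shut, with a thin gap still at the free edge (about pixel (285,283)). I keep pressing.

```bash
python3 -m handwheel '[[[0,0,0.001,0,0,0,-1],[0,0,0.002,0,0,0,-1]]]';python3 -m handwheel '[[[0,0,0.001,0,0,0,-1],[0,0,0.002,0,0,0,-1]]]';python3 -m handwheel '[[[0,0,0.001,0,0,0,-1],[0,0,0.002,0,0,0,-1]]]'
```

```text
t: 7.28
ee_pos: [593.4, 87.9, 78.3]
eef_rot: [-3.142, -0.0, 0.007]
wrist_force: [0.8, -0.2, 2.5]
opening: 0.5
t: 7.52
ee_pos: [593.4, 87.9, 76.2]
eef_rot: [3.142, 0.0, 0.007]
wrist_force: [0.9, -0.8, 2.5]
opening: 0.5
t: 7.78
ee_pos: [593.4, 87.9, 74.3]
eef_rot: [3.142, 0.0, 0.007]
wrist_force: [0.5, -0.3, 1.6]
opening: 0.7
```

```bash
python3 -m handwheel '[[[0,0,0.001,0,0,0,-1],[0,0,0.002,0,0,0,-1]]]';python3 -m handwheel '[[[0,0,0.001,0,0,0,-1],[0,0,0.002,0,0,0,-1]]]';python3 - <<'E'
from h import *
s=r.snapshot("side");crop(s,(255,250),90,"pics/a3.png",5)
E
```

```text
t: 8.02
ee_pos: [593.4, 87.9, 72.3]
eef_rot: [-3.142, 0.0, 0.007]
wrist_force: [0.8, -0.3, 2.7]
opening: 0.2
t: 8.28
ee_pos: [593.8, 87.9, 71.6]
eef_rot: [-3.142, -0.001, 0.007]
wrist_force: [-5.1, -1.1, 20.5]
opening: 0.5
```

View pics/a3.png

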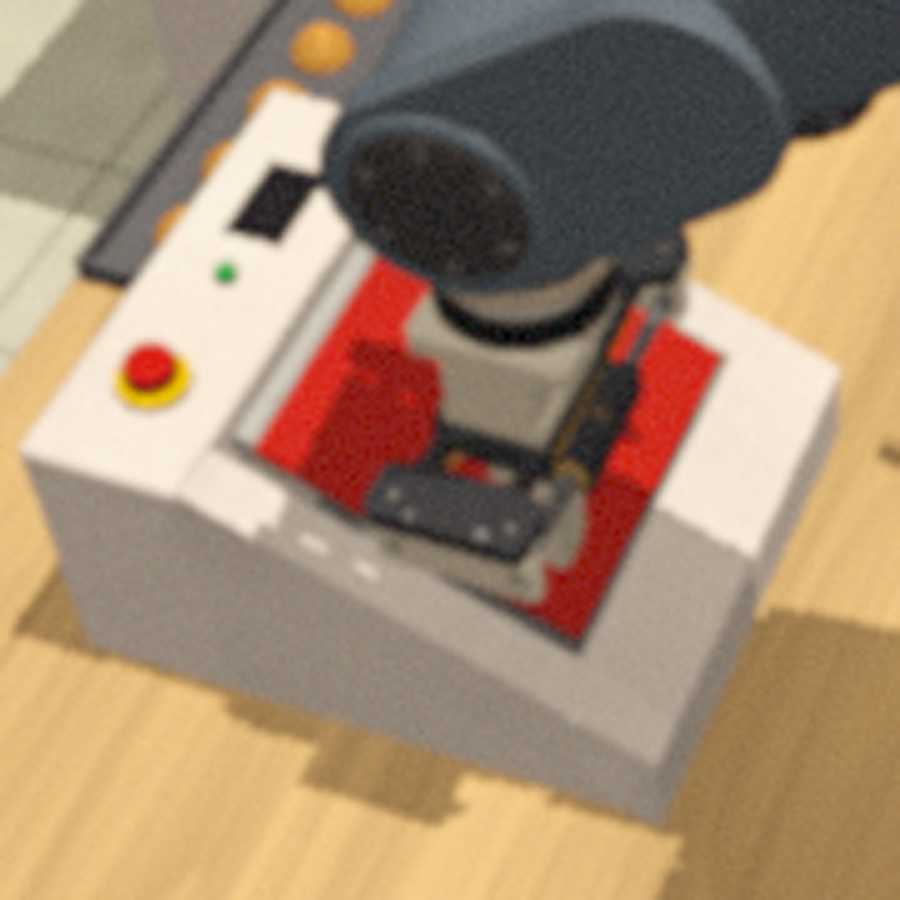

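The hard stop is reached at 20 N. I retreat and look at the shut hatch.

```bash
python3 -m handwheel '[[[0,0,-0.04,0,0,0,-1],[-0.02,0,-0.1,0,0,0,-1],[-0.08,-0.03,-0.12,0,0,0,0],[-0.13,-0.07,-0.12,0,0,0,0],[-0.16,-0.12,-0.12,0,0,0,0],[-0.16,-0.17,-0.12,0,0,0,0],[-0.16,-0.209,-0.12,0,0,0,0],[-0.16,-0.209,-0.12,0,0,0,0],[-0.16,-0.209,-0.12,0,0,0,0]]]' 
python3 - <<'E'
from h import *
print(np.round(r.read_state()["joints"],3))
delta([432.6,297.1,88],R.from_euler("xyz",[np.pi,0,-.006]))
V={"s":r.snapshot("side"),"t":r.snapshot("top")}
crop(V["s"],(255,250),90,"pics/b1.png",5);crop(V["t"],(306,190),60,"pics/b2.png",8);crop(V["s"],(300,370),90,"pics/b3.png",5)
for l in ("hatch_hinge","hatch_edge","cam_slot"):
    A=r.spot_point(V["s"],l);B=r.spot_point(V["t"],l)
    print(l,[(np.round(q["pixel"],1).tolist(),round(q["score"],2)) for q in A[:3]],[(np.round(q["pixel"],1).tolist(),round(q["score"],2)) for q in B[:3]])
    if A and B: x,e=tri(V["s"],A[0]["pixel"],V["t"],B[0]["pixel"]);print("   ",np.round(x,1),round(e,1))
E
```

```text
t: 9.45
ee_pos: [431.6, 295.2, 189.9]
eef_rot: [3.141, 0.001, 0.007]
wrist_force: [-0.1, -0.8, 0.5]
opening: 46.3
[ 0.511  0.307  1.725 -0.     1.11   2.075]
shift m [0.0011, -0.002, 0.1019] rot [0.0008, 0.001, 0.013] rows>= 1.6
hatch_hinge [([232.8, 222.3], 0.61)] [([305.8, 164.1], 0.6)]
    [726.9  27.6 142.8] 5.3
hatch_edge [([310.2, 378.0], 0.65)] [([309.3, 227.0], 0.88)]
    [ 609.3   19.4 -555.7] 113.1
cam_slot [([276.6, 243.5], 0.48)] [([306.7, 206.7], 0.53)]
    [617.9  26.1 108.3] 1.8
```

View pics/b1.png

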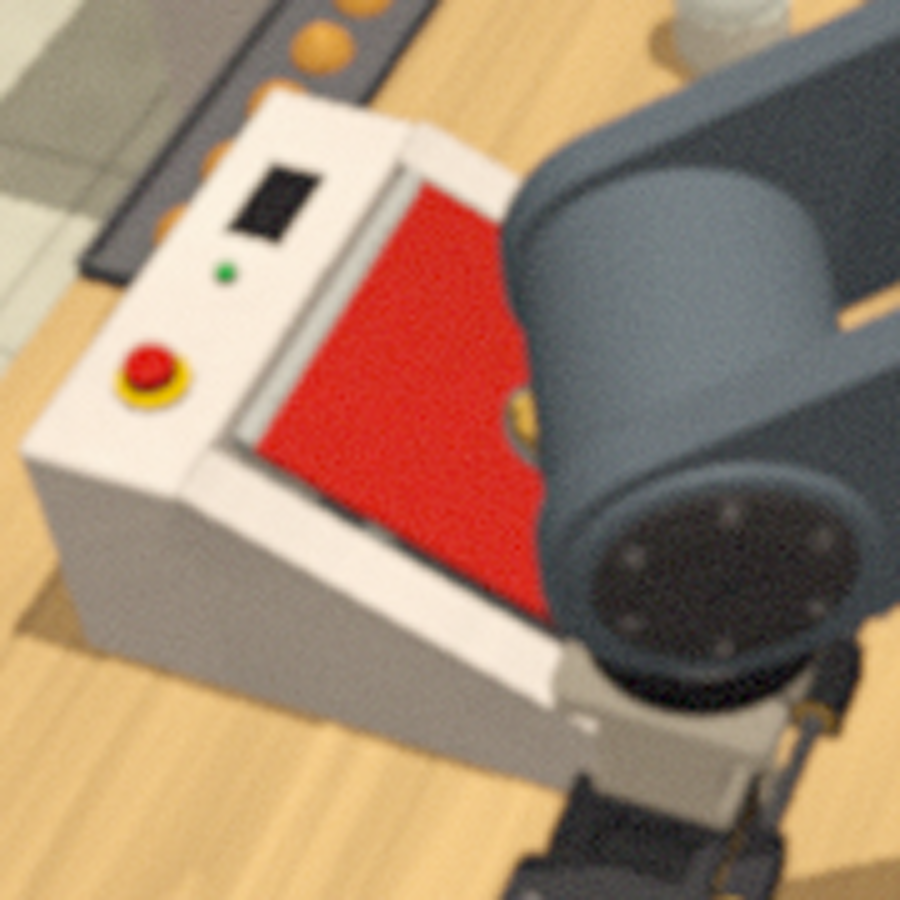

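View pics/b2.png

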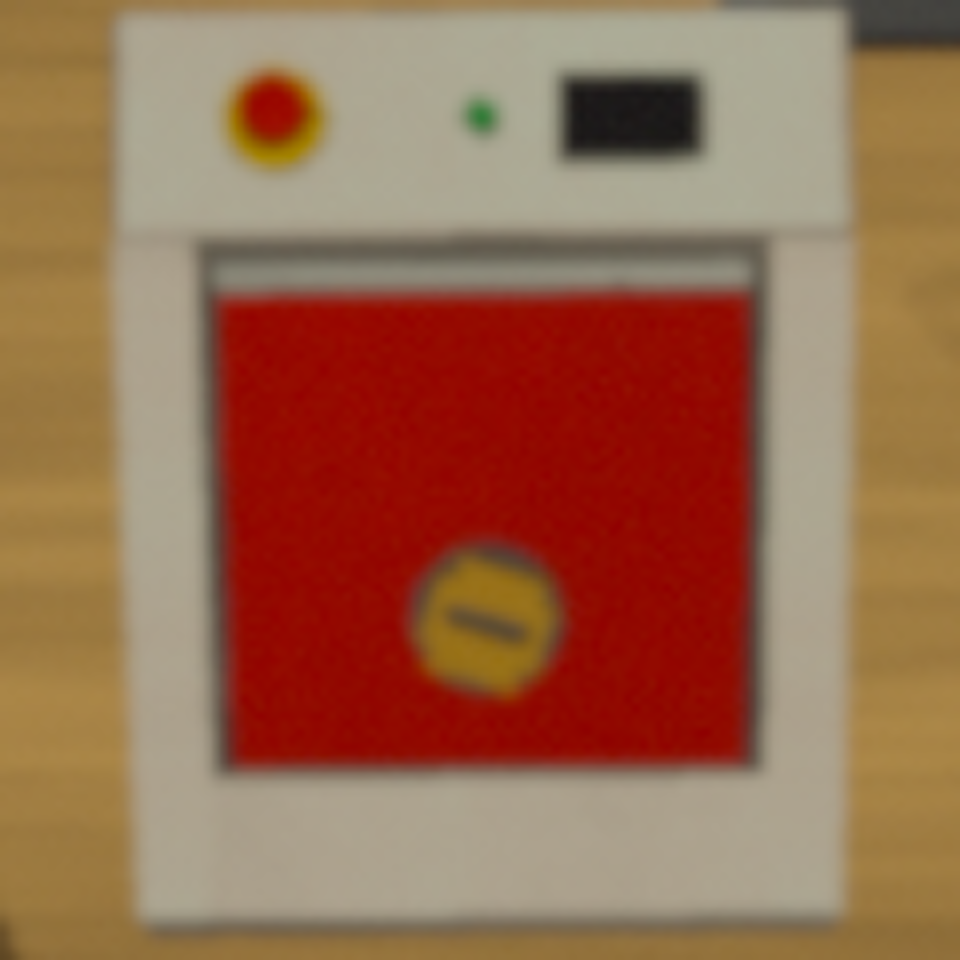

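View pics/b3.png

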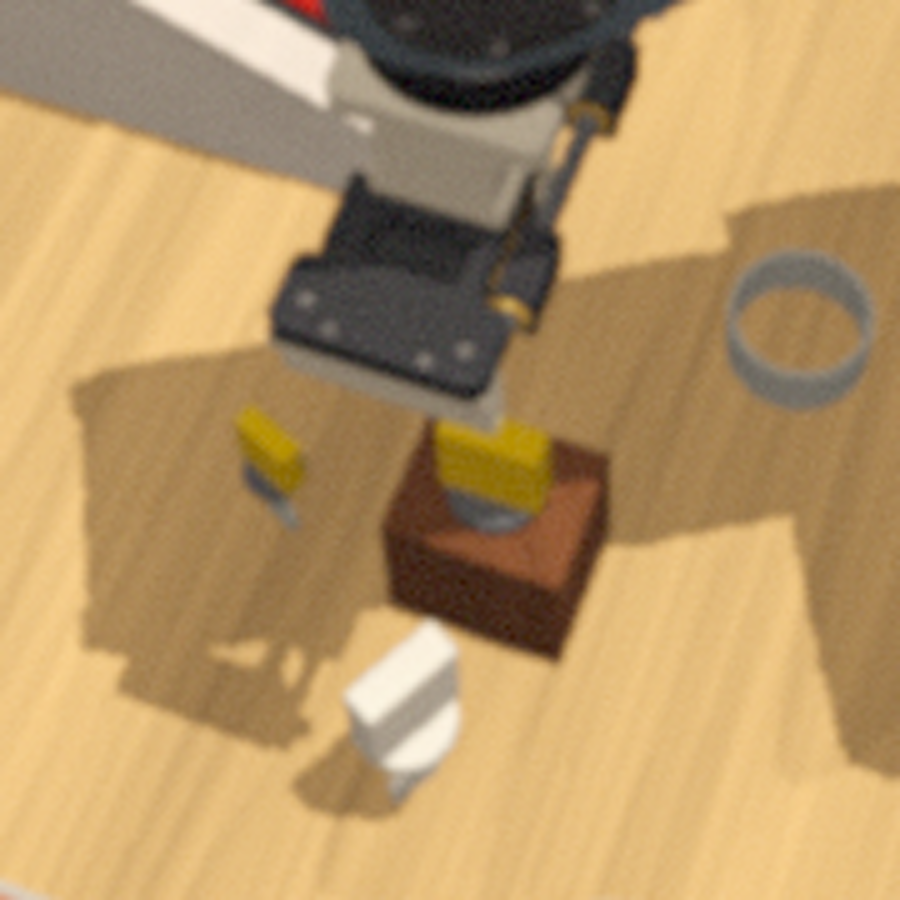

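The hatch is shut: its red plate fills the opening, and the slot is at top-view pixel (306.4,207.3). The gripper is over the stand key, with the white look-alike well clear. I grasp the key now.

```bash
python3 -m handwheel '[[[0.001,-0.002,0.04,0,0,0.013,0],[0.001,-0.002,0.08,0,0,0.013,0],[0.001,-0.002,0.102,0,0,0.013,0],[0.001,-0.002,0.102,0,0,0.013,0],[0.001,-0.002,0.102,0,0,0.013,-1],[0.001,-0.002,0.102,0,0,0.013,-1],[0.001,-0.002,0.102,0,0,0.013,-1],[0.001,-0.002,0.102,0,0,0.013,-1],[0.001,-0.002,0.102,0,0,0.013,-1]]]' 40
```

```text
t: 10.98
ee_pos: [433.2, 298.0, 88.8]
eef_rot: [-3.141, -0.001, -0.006]
wrist_force: [-0.3, 0.9, 3.8]
opening: 15.9
```

```bash
python3 -m handwheel '[[[0,0,-0.02,0,0,0,-1],[0,0,-0.05,0,0,0,-1],[0,0,-0.09,0,0,0,-1],[0,0,-0.13,0,0,0,-1],[0,0,-0.15,0,0,0,-1],[0,0,-0.15,0,0,0,-1]]]'
python3 - <<'E'
from h import *
V={"s":r.snapshot("side"),"t":r.snapshot("top")}
crop(V["s"],(300,330),80,"pics/d1.png",5);crop(V["t"],(306,190),60,"pics/d2.png",8)
a=atz(V["t"],(306.4,207.3),107);print(a)
yaw=.0074;psi=1.29
# key frame target: tool R: z=-n ; tool x (=key x dir at yaw0)
th=np.radians(25)
Rm=R.from_euler("z",yaw)
n=Rm.apply([-np.sin(th),0,np.cos(th)]);xs=Rm.apply([np.cos(th),0,np.sin(th)]);ys=np.cross(n,xs)
# slot ends in top image
E1=np.array([246+448/8,130+611/8]);E2=np.array([246+526/8,130+636/8])
def onplane(s,p,c):
    o,d=ray(s,p);return o+d*np.dot(c-o,n)/np.dot(d,n)
c=np.array([617.7,27.0,106.5])
u=onplane(V["t"],E1,c)-onplane(V["t"],E2,c);print("slot len",np.linalg.norm(u),"ang from up-slope",np.arctan2(u@ys,u@xs),"mid",(onplane(V["t"],E1,c)+onplane(V["t"],E2,c))/2)
E
```

```text
t: 11.72
ee_pos: [433.3, 298.0, 239.2]
eef_rot: [-3.141, -0.002, -0.006]
wrist_force: [0.3, 0.8, -1.5]
opening: 15.7
[617.37447922  27.18589721 107.        ]
slot len 28.28352568061434 ang from up-slope 1.2438073376877474 mid [615.8516597   25.87836515 105.634258  ]
```

View pics/d1.png

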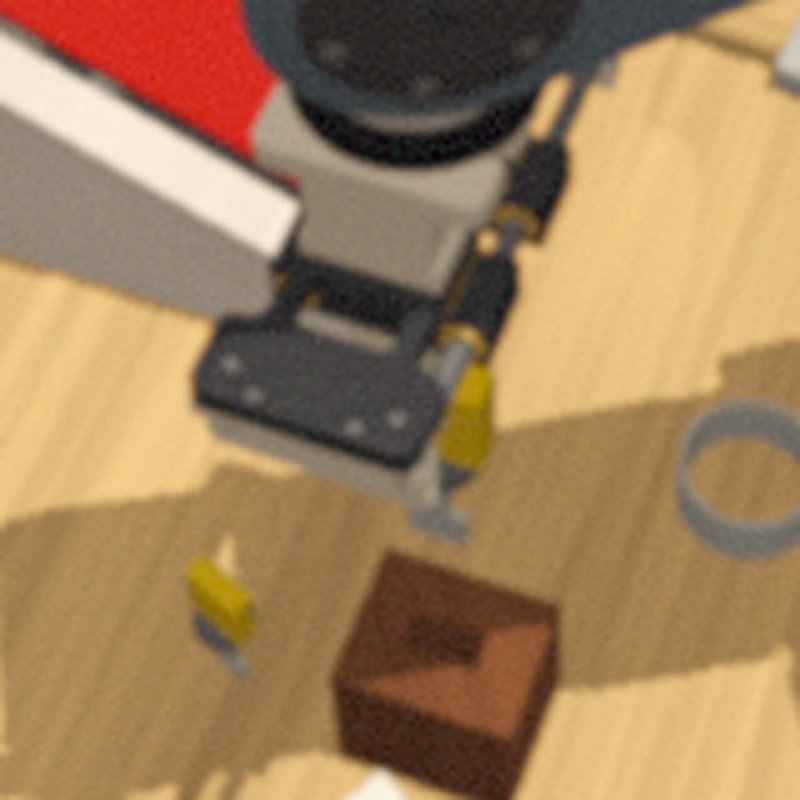

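View pics/d2.png

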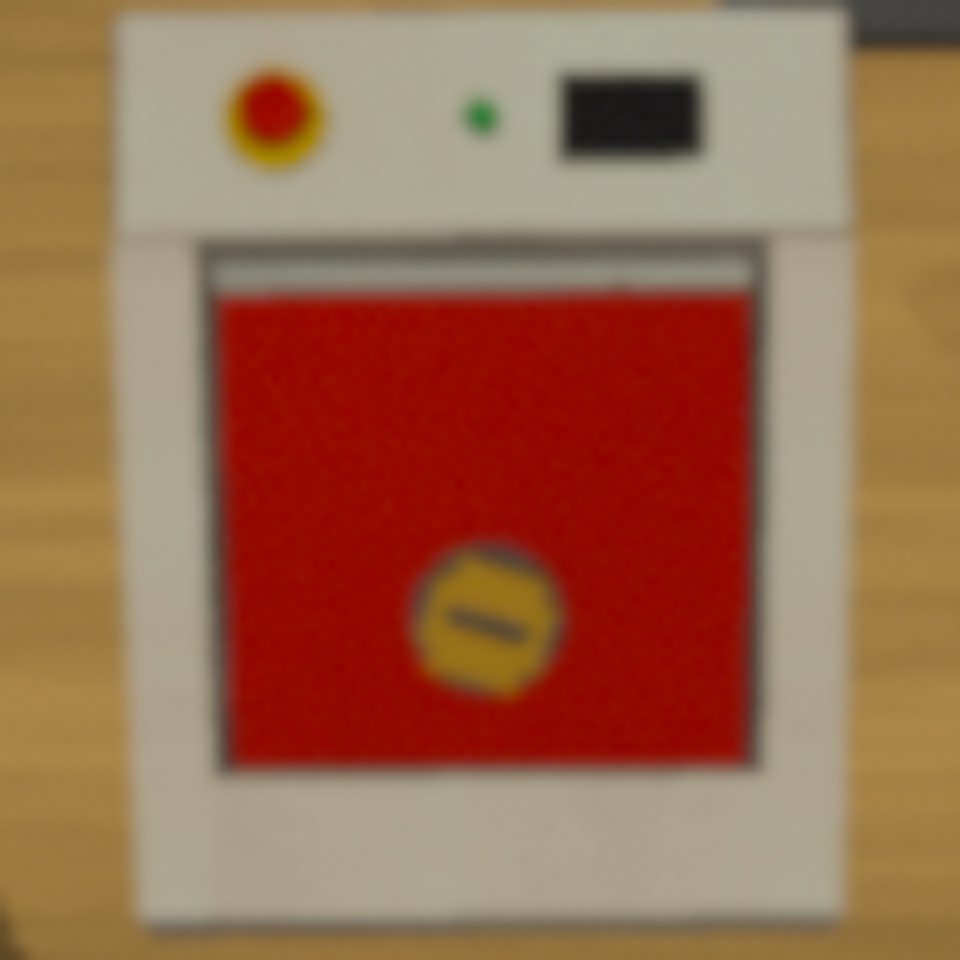

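```bash
python3 - <<'E'
from h import *
V={"s":r.snapshot("side"),"t":r.snapshot("top")}
for P in([433,297.5,163],[444,297.5,163],[422,297.5,163],[433,297.5,231],[433,297.5,256]): print(P,proj(V["s"],P).round(1))
im=V["t"]["img"].astype(float)
# slot: dark inside brass block
cx,cy=306.4,207.4;acc=[]
for y in range(203,213):
    print(y,[int(v) for v in im[y,299:315,0]])
E
```

```text
[433, 297.5, 163] [307.7 355.6]
[444, 297.5, 163] [302.2 353.7]
[422, 297.5, 163] [313.3 357.4]
[433, 297.5, 231] [306.7 336.7]
[433, 297.5, 256] [306.3 329.2]
203 [110, 127, 142, 149, 151, 153, 153, 153, 154, 153, 152, 151, 149, 143, 130, 118]
204 [114, 134, 146, 149, 150, 150, 152, 152, 153, 153, 154, 153, 152, 149, 137, 119]
205 [119, 137, 141, 136, 136, 138, 142, 146, 148, 150, 152, 153, 153, 149, 139, 125]
206 [124, 139, 133, 116, 109, 114, 122, 128, 134, 139, 144, 148, 150, 150, 145, 134]
207 [132, 141, 134, 116, 102, 99, 100, 101, 108, 116, 124, 132, 140, 146, 146, 135]
208 [138, 147, 144, 134, 124, 116, 107, 99, 95, 95, 100, 108, 122, 137, 142, 130]
209 [140, 150, 150, 148, 144, 139, 131, 124, 116, 108, 101, 102, 115, 132, 137, 123]
210 [138, 147, 151, 152, 152, 150, 147, 144, 139, 133, 126, 124, 130, 136, 133, 117]
211 [135, 145, 151, 153, 153, 152, 152, 152, 150, 147, 145, 143, 143, 142, 131, 119]
212 [141, 146, 150, 151, 152, 152, 153, 152, 152, 152, 151, 148, 148, 143, 132, 127]
```

```bash
python3 - <<'E'
from h import *
V=r.snapshot("top");im=V["img"].astype(float)[...,:2].mean(2)
ys,xs=np.mgrid[203:213,301:313];w=np.clip(im[203:213,301:313].max()*.93-im[203:213,301:313],0,None)
yy,xx=np.mgrid[203:213,301:313]
cx,cy=(w*xx).sum()/w.sum(),(w*yy).sum()/w.sum();C=np.cov(np.c_[xx.ravel(),yy.ravel()].T,aweights=w.ravel());ev,u=np.linalg.eigh(C);d=u[:,1]
print(cx,cy,np.sqrt(ev*12))
th=np.radians(25);Rm=R.from_euler("z",.0074)
n=Rm.apply([-np.sin(th),0,np.cos(th)]);xs_=Rm.apply([np.cos(th),0,np.sin(th)]);ys_=np.cross(n,xs_)
c=np.array([617.5,27.2,107.])
op=lambda p:(lambda o,q:o+q*np.dot(c-o,n)/np.dot(q,n))(*ray(V,p))
a,b=op(np.array([cx,cy])+d*4),op(np.array([cx,cy])-d*4);v=a-b
print("mid",op((cx,cy)),"ang",np.arctan2(v@ys_,v@xs_))
# disc/block circle: brass mask
hsv=cv2.cvtColor(V["img"],cv2.COLOR_RGB2HSV)
m=((hsv[...,0]>12)&(hsv[...,0]<35)).astype(np.uint8);m[:195]=0;m[220:]=0;m[:,:290]=0;m[:,325:]=0
p=np.argwhere(m)[:,::-1];print("brass bbox centre",p.mean(0),p.min(0),p.max(0),op(p.mean(0)))
E
```

```text
306.5749707399541 207.75043890068923 [ 3.18562712 10.36306809]
mid [616.22896933  26.71102997 106.40563763] ang 1.2692321538155424
brass bbox centre [306.3526971  207.33195021] [298 199] [315 216] [617.3032423   27.31743519 106.90865812]
```

```bash
cat >> h.py <<'E'
th=np.radians(25);Rm=R.from_euler("z",.0074)
n=Rm.apply([-np.sin(th),0,np.cos(th)]);xs=Rm.apply([np.cos(th),0,np.sin(th)]);ys=np.cross(n,xs)
C=np.array([617.0,27.1,106.7])
def Rslot(a):
    x=np.cos(a)*xs+np.sin(a)*ys;z=-n;return R.from_matrix(np.c_[x,np.cross(z,x),z])
E
python3 - <<'E'
from h import *
print(C+n*(25+75.5));delta(C+n*(25+75.5),Rslot(1.26))
E
```

```text
[574.5280276   26.78570167 197.7839326 ]
shift m [0.1438, 0.2698, 0.0394] rot [-0.2727, 0.3813, -1.2518] rows>= 7.2
```

```bash
python3 -m handwheel '[[[0.035,0.06,0,-0.05,0.08,-0.2,-1],[0.07,0.12,0,-0.1,0.15,-0.45,-1],[0.1,0.18,0.01,-0.16,0.22,-0.7,-1],[0.144,0.27,0.02,-0.2,0.3,-0.95,-1],[0.144,0.27,0.03,-0.273,0.381,-1.252,-1],[0.144,0.27,0.039,-0.273,0.381,-1.252,-1],[0.144,0.27,0.039,-0.273,0.381,-1.252,-1],[0.144,0.27,0.039,-0.273,0.381,-1.252,-1],[0.144,0.27,0.039,-0.273,0.381,-1.252,-1],[0.144,0.27,0.039,-0.273,0.381,-1.252,-1],[0.144,0.27,0.039,-0.273,0.381,-1.252,-1]]]'
python3 - <<'E'
from h import *
delta(C+n*(25+75.5),Rslot(1.26)); print(r.read_state()["joints"].round(2))
V={"s":r.snapshot("side"),"t":r.snapshot("top")}
crop(V["s"],(275,220),70,"pics/e1.png",6);crop(V["t"],(306,200),50,"pics/e2.png",8)
st=r.read_state();Rt=R.from_euler("xyz",st["eef_rot"])
for P in([0,0,75.5],[11,0,75.5],[-11,0,75.5],[0,0,57],[0,0,13.5]):
    q=st["ee_pos"]+Rt.apply(P);print(P,q.round(1),proj(V["s"],q).round(1),proj(V["t"],q).round(1))
print("slot C",proj(V["s"],C),proj(V["t"],C))
E
```

```text
t: 13.35
ee_pos: [575.4, 27.1, 199.2]
eef_rot: [2.723, -0.131, 1.295]
wrist_force: [1.0, -0.6, -1.4]
opening: 15.8
shift m [-0.0007, -0.0012, 0.001] rot [0.0011, -0.001, -0.0007] rows>= 0.0
[-0.05  0.19  1.93  0.04  0.58  0.23]
[0, 0, 75.5] [607.4  27.3 130.9] [279.5 238.6] [306.2 209.2]
[11, 0, 75.5] [610.4  37.8 132.4] [276.4 241.1] [302.3 208. ]
[-11, 0, 75.5] [604.4  16.8 129.5] [282.6 236.1] [310.1 210.4]
[0, 0, 57] [599.5  27.3 147.7] [282.2 234.5] [306.2 210.9]
[0, 0, 13.5] [581.1  27.1 187.1] [288.9 224.7] [306. 215.]
slot C [276.45995062 244.27612894] [306.43256029 207.45483254]
```

View pics/e1.png

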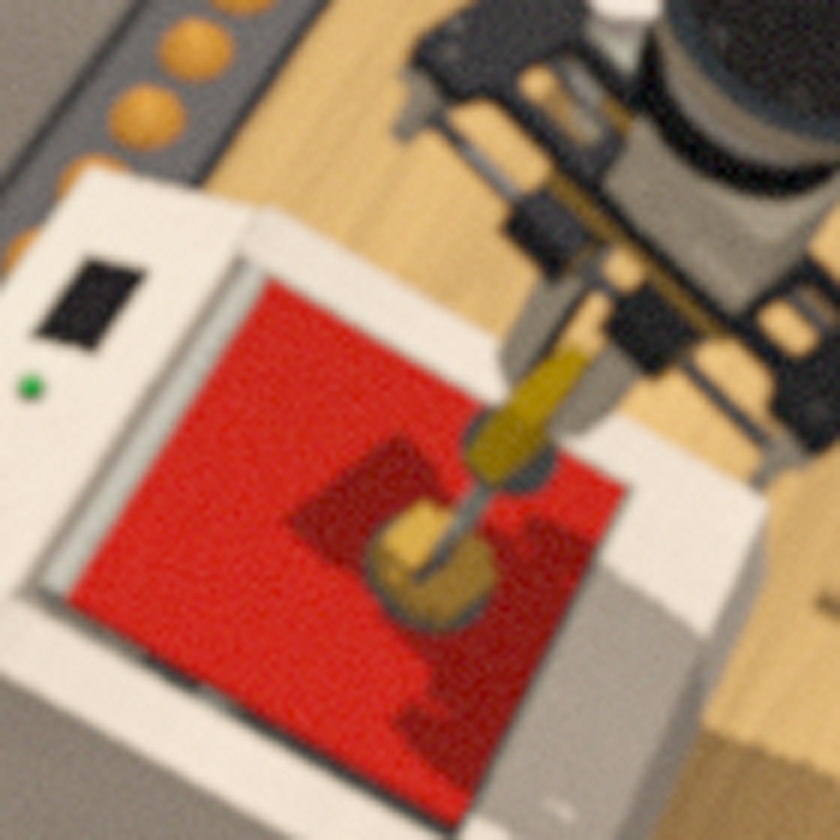

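View pics/e2.png

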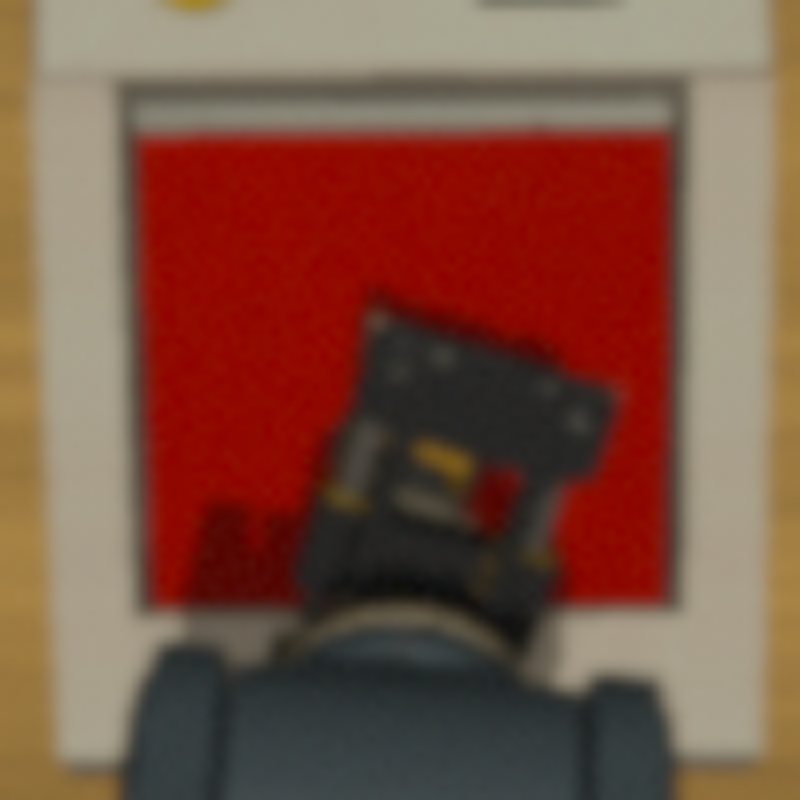

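```bash
cat > ov.py <<'E'
from h import *
import sys
def overlay(name,a,zt,c=C,k=20,w=20):
    s=r.snapshot("side");st=r.read_state();Rt=R.from_euler("xyz",st["eef_rot"])
    x,y=proj(s,c).astype(int);x0,y0=x-w,y-w
    im=cv2.resize(s["img"][y0:y+w,x0:x+w,::-1],None,fx=k,fy=k,interpolation=cv2.INTER_CUBIC)
    im2=im.copy()
    f=lambda P:((proj(s,P)-[x0,y0]+.5)*k).astype(int)
    u=np.cos(a)*xs+np.sin(a)*ys;v=np.cross(n,u)
    cv2.polylines(im2,[np.array([f(c+i*14.5*u+j*3.75*v) for i,j in((1,1),(1,-1),(-1,-1),(-1,1))])],True,(255,255,0),1)
    B=[st["ee_pos"]+Rt.apply([i,j,z]) for z in(zt,zt-18) for i,j in((11,2),(11,-2),(-11,-2),(-11,2))]
    B=[f(p) for p in B]
    for q in(B[:4],B[4:],[B[0],B[4]],[B[1],B[5]],[B[2],B[6]],[B[3],B[7]]):cv2.polylines(im2,[np.array(q)],len(q)>2,(0,255,0),1)
    cv2.imwrite(name,np.hstack([im,im2])[:, :] if k*w*4<=800 else cv2.resize(np.hstack([im,im2]),(800,400)))
    print("tip",(st["ee_pos"]+Rt.apply([0,0,zt])).round(1), st["ee_pos"].round(1),st["wrist_force"].round(1),st["ft_torque"].round(2))
E
python3 -c "
from ov import *
overlay('pics/f1.png',1.26,75.5,w=12,k=33)"
```

```text
tip [607.4  27.3 131. ] [575.4  27.1 199.3] [-0.1 -0.4 -1.4] [-0.    0.27  0.02]
```

View pics/f1.png

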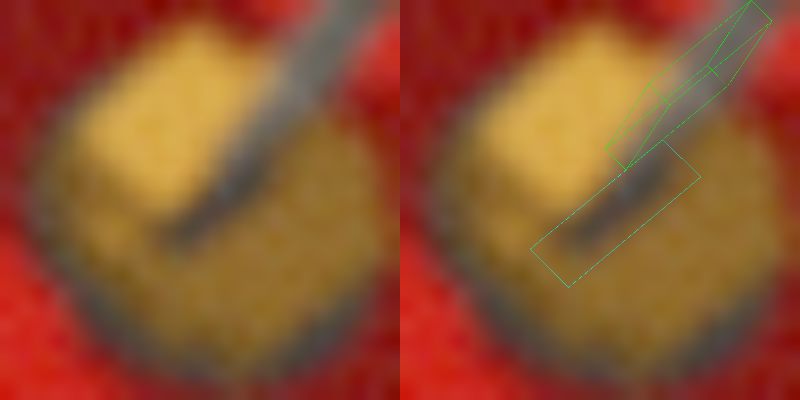

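```bash
python3 - <<'E'
from h import *
s=r.snapshot("side");x0,y0,w,k=258,226,36,16
im=cv2.resize(s["img"][y0:y0+w,x0:x0+w,::-1],None,fx=k,fy=k,interpolation=cv2.INTER_CUBIC)
f=lambda P:((proj(s,P)-[x0,y0]+.5)*k).astype(int)
for h,rad in((-12,26),(0,21)):
    pts=[f(C+h*n+rad*(np.cos(t)*xs+np.sin(t)*ys)) for t in np.linspace(0,6.28,60)]
    cv2.polylines(im,[np.array(pts)],True,(255,255,0),1)
cv2.imwrite("pics/g1.png",im)
E
```

```text
(no output)
```

View pics/g1.png

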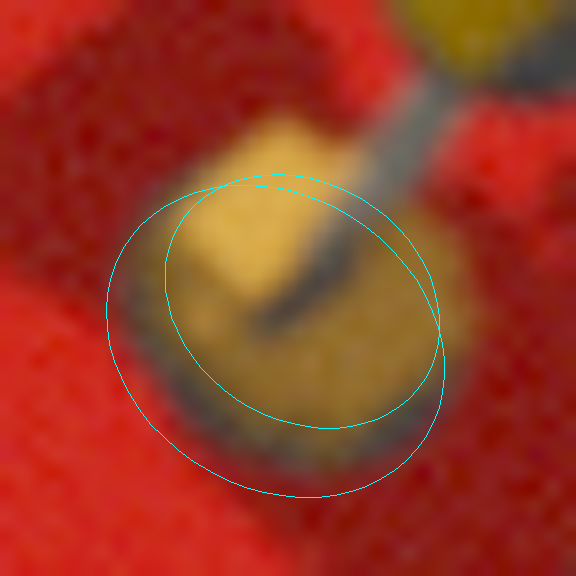

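```bash
python3 - <<'E'
from h import *
a=r.snapshot("side");b=r.snapshot("top")
for sp in((277.3,242.7),(277.0,243.2),(276.46,244.28)):
    for tp in((306.4,207.4),): 
        x,e=tri(a,sp,b,tp);print(sp,x.round(1),round(e,1))
# hatch corners in side crop e1: back far corner (268,283) ; free far corner (627,488); back near (70,600); free near ~ (465,820)
Q=lambda u,v:np.array([205+(u+.5)/6-.5,150+(v+.5)/6-.5])
P=lambda u,v:np.array([256+(u+.5)/8-.5,150+(v+.5)/8-.5])
for nm,s,t in(("hingeR",Q(270,283),P(670,130)),("edgeR",Q(627,488),P(670,606)),("hingeL",Q(70,600),P(137,133)),("edgeL",Q(462,822),P(148,607))):
    x,e=tri(a,s,b,t);d=Rm.inv().apply(x-[670.5,27.9,0]);print(nm,x.round(1),round(e,1),d.round(1))
for nm in("hatch_hinge","hatch_edge","cam_slot"):print(nm,[(q["pixel"],q["score"]) for q in r.spot_point(a,nm)])
E
```

```text
(277.3, 242.7) [615.2  26.9 113. ] 1.4
(277.0, 243.2) [615.8  27.  111. ] 0.9
(276.46, 244.28) [617.1  27.2 106.8] 0.2
hingeR [724.4 -62.7 142.4] 0.9 [ 53.2 -91.  142.4]
edgeR [572.2 -65.   73.6] 0.2 [-98.9 -92.2  73.6]
hingeL [720.9 117.2 147.1] 3.1 [ 51.1  88.9 147.1]
edgeL [569.4 117.5  80.2] 3.6 [-100.4   90.4   80.2]
hatch_hinge [([229.4, 218.8], 0.88)]
hatch_edge [([295.6, 255.9], 0.71), ([311.6, 374.7], 0.16)]
cam_slot [([278.5, 244.5], 0.62)]
```

```bash
sed -i 's/^C=np.array.*/C=np.array([616.0,27.1,109.5])/' h.py; python3 - <<'E'
from h import *
delta(C+n*(2.5+75.5),Rslot(1.26))
E
```

```text
shift m [-0.0005, -0.001, 0.0206] rot [0.0014, -0.0011, -0.0002] rows>= 0.3
```

```bash
python3 -m handwheel '[[[-0.0005,-0.001,0.01,0,0,0,-1],[-0.0005,-0.001,0.0206,0,0,0,-1],[-0.0005,-0.001,0.0206,0,0,0,-1]]]'
python3 -c "
from ov import *
overlay('pics/f2.png',1.26,75.5,w=12,k=33)
delta(C+n*(2.5+75.5),Rslot(1.26))"
```

```text
t: 14.18
ee_pos: [582.8, 26.8, 178.9]
eef_rot: [2.724, -0.13, 1.295]
wrist_force: [-0.2, -0.1, -1.1]
opening: 15.6
tip [614.8  27.1 111.1] [582.9  26.8 179.5] [ 0.7  0.6 -1. ] [-0.05  0.22  0.04]
shift m [0.0002, 0.0004, -0.0006] rot [0.0003, -0.0008, -0.0002] rows>= 0.0
```

View pics/f2.png

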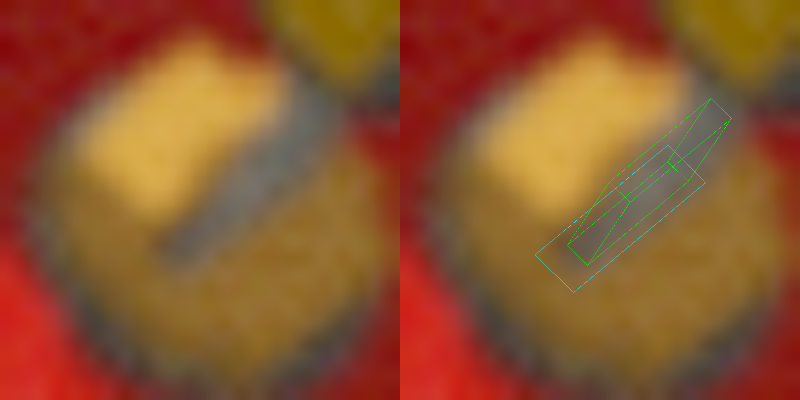

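The side view shows the blade over the slot, with the slot's dark end just visible at about pixel (269,251). I lower it gently.

```bash
python3 -m handwheel '[[[0,0,0.0015,0,0,0,-1],[0,0,0.003,0,0,0,-1]]]';python3 -m handwheel '[[[0,0,0.001,0,0,0,-1],[0,0,0.002,0,0,0,-1]]]'; python3 -m handwheel '[[[0,0,0.001,0,0,0,-1],[0,0,0.002,0,0,0,-1]]]'
```

```text
t: 14.48
ee_pos: [584.4, 26.8, 177.6]
eef_rot: [2.722, -0.131, 1.295]
wrist_force: [0.3, 0.4, -1.5]
opening: 15.6
t: 14.72
ee_pos: [585.2, 26.9, 175.7]
eef_rot: [2.722, -0.131, 1.295]
wrist_force: [0.5, -0.1, -1.2]
opening: 15.6
t: 14.98
ee_pos: [586.2, 26.9, 174.4]
eef_rot: [2.721, -0.131, 1.295]
wrist_force: [-7.4, 0.0, 11.9]
opening: 15.8
```

```bash
python3 -c "
from ov import *
overlay('pics/f3.png',1.26,75.5,w=12,k=33)
s=r.snapshot('side');crop(s,(285,225),45,'pics/f3b.png',8)"
```

```text
tip [618.4  27.2 106.1] [586.3  26.9 174.5] [-4.8  0.4  5.6] [0.04 0.64 0.08]
```

View pics/f3.png

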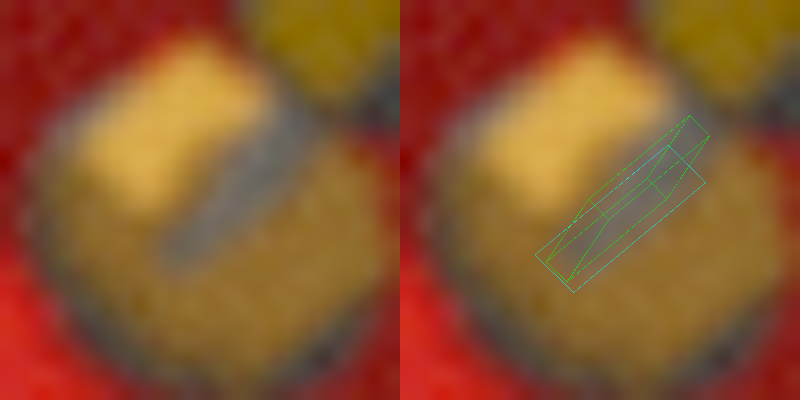

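View pics/f3b.png

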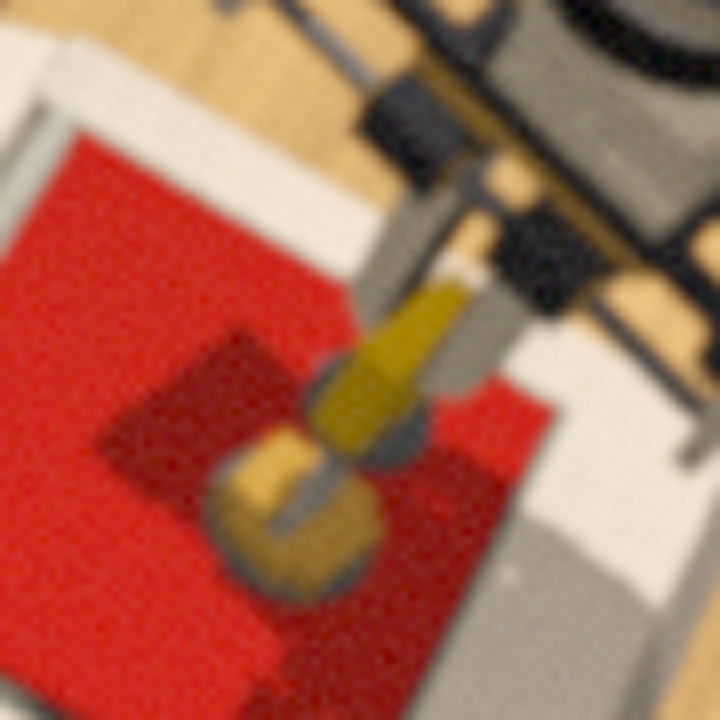

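```bash
python3 -m handwheel '[[[0,0,-0.0025,0,0,0,-1],[0,-0.0012,-0.0025,0,0,0,-1],[0,-0.0012,-0.001,0,0,0,-1],[0,-0.0012,0,0,0,0,-1]]]'; python3 -m handwheel '[[[0,0,0.001,0,0,0,-1],[0,0,0.001,0,0,0,-1]]]'
```

```text
t: 15.58
ee_pos: [585.3, 27.2, 173.9]
eef_rot: [2.721, -0.131, 1.295]
wrist_force: [-7.9, -0.0, 12.8]
opening: 15.3
t: 15.82
ee_pos: [585.8, 27.3, 174.0]
eef_rot: [2.72, -0.131, 1.296]
wrist_force: [-11.2, -0.2, 17.0]
opening: 15.3
```

```bash
python3 -m handwheel '[[[0,-0.001,-0.003,0,0,0,-1],[0,-0.002,-0.003,0,0,0,-1]]]'; python3 -m handwheel '[[[0,0.002,0,0,0,0,-1],[0,0.004,0,0,0,0,-1]]]'
```

```text
t: 16.08
ee_pos: [583.1, 27.7, 175.0]
eef_rot: [2.72, -0.131, 1.295]
wrist_force: [3.2, -1.9, 1.9]
opening: 15.6
t: 16.32
ee_pos: [585.4, 26.6, 175.4]
eef_rot: [2.724, -0.13, 1.295]
wrist_force: [-0.4, -0.4, -0.8]
opening: 15.5
```

```bash
python3 -m handwheel '[[[0,0.001,0,0,0,0,-1],[0,0.002,0,0,0,0,-1]]]'; python3 -m handwheel '[[[0,0.001,0,0,0,0,-1],[0,0.002,0,0,0,0,-1]]]'
```

```text
t: 16.58
ee_pos: [587.4, 26.0, 176.5]
eef_rot: [2.723, -0.131, 1.295]
wrist_force: [1.1, 0.5, -1.8]
opening: 15.6
t: 16.82
ee_pos: [588.6, 25.5, 177.1]
eef_rot: [2.724, -0.13, 1.295]
wrist_force: [-4.1, 0.7, -1.5]
opening: 15.6
```

```bash
python3 -m handwheel '[[[0,-0.001,0,0,0,0,-1],[0,-0.003,0,0,0,0,-1],[0,-0.003,0.001,0,0,0,-1],[0,-0.003,0.002,0,0,0,-1]]]'; python3 -m handwheel '[[[0,0,0.001,0,0,0.05,-1],[0,0,0.001,0,0,0.08,-1]]]'; python3 -m handwheel '[[[0,0,0.0,0,0,-0.08,-1],[0,0,0.0,0,0,-0.16,-1]]]'
```

```text
t: 17.32
ee_pos: [588.1, 26.2, 175.2]
eef_rot: [2.721, -0.131, 1.295]
wrist_force: [-6.7, 0.5, 9.6]
opening: 15.6
t: 17.58
ee_pos: [588.6, 26.3, 175.4]
eef_rot: [2.731, -0.164, 1.221]
wrist_force: [-10.0, 0.0, 14.6]
opening: 15.5
t: 17.82
ee_pos: [588.6, 26.3, 175.3]
eef_rot: [2.711, -0.097, 1.371]
wrist_force: [-9.7, 1.1, 14.6]
opening: 15.6
```

```bash
cat > ov2.py <<'E'
from h import *
def ov2(name,zt=75.5,cn=None,c=C,a=1.26,x0=255,y0=205,w=50,k=12):
    s=r.snapshot("side");st=r.read_state();Rt=R.from_euler("xyz",st["eef_rot"])
    im=cv2.resize(s["img"][y0:y0+w,x0:x0+w,::-1],None,fx=k,fy=k,interpolation=cv2.INTER_CUBIC)
    cv2.imwrite(name.replace(".png","_raw.png"),im)
    f=lambda P:((proj(s,P)-[x0,y0]+.5)*k).astype(int)
    T=lambda P:st["ee_pos"]+Rt.apply(P)
    def circ(cc,rad,u,v,col):cv2.polylines(im,[np.array([f(cc+rad*(np.cos(t)*u+np.sin(t)*v)) for t in np.linspace(0,6.28,50)])],True,col,1)
    ex,ey=Rt.apply([1,0,0]),Rt.apply([0,1,0])
    for z in(62,68):circ(T([0,0,zt-z]),19,ex,ey,(255,0,0))
    circ(T([0,0,zt-18]),5,ex,ey,(0,255,0))
    for z in(0,18):cv2.polylines(im,[np.array([f(T([i*11,j*2,zt-z])) for i,j in((1,1),(1,-1),(-1,-1),(-1,1))])],True,(0,255,0),1)
    for z in(68,112):cv2.polylines(im,[np.array([f(T([i*21,j*8,zt-z])) for i,j in((1,1),(1,-1),(-1,-1),(-1,1))])],True,(255,0,255),1)
    circ(c-12*n,26,xs,ys,(255,255,0))
    u=np.cos(a)*xs+np.sin(a)*ys;v=np.cross(n,u)
    cv2.polylines(im,[np.array([f(c+i*14.5*u+j*3.75*v) for i,j in((1,1),(1,-1),(-1,-1),(-1,1))])],True,(255,255,0),1)
    cv2.imwrite(name,im)
E
python3 -c "
from ov2 import *
ov2('pics/k1.png')"
```

```text
(no output)
```

View pics/k1.png

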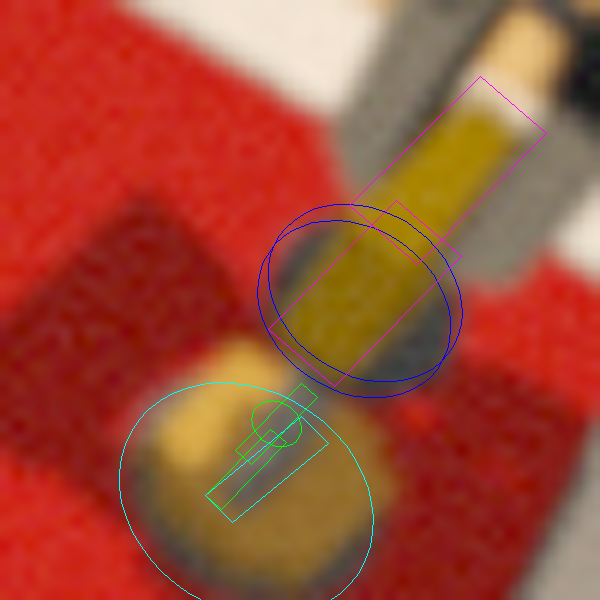

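View pics/k1_raw.png

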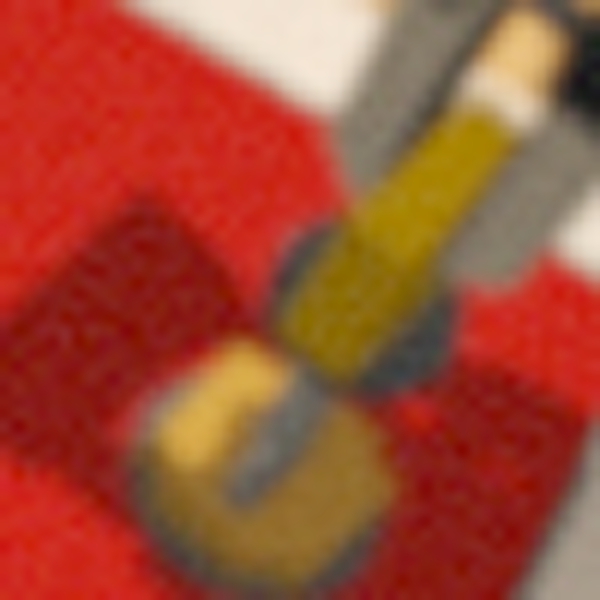

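```bash
python3 - <<'E'
from h import *
st=r.read_state();p=st["ee_pos"];d=p-C
print("rel C: xs %.1f ys %.1f n %.1f"%(d@xs,d@ys,d@n),"tipz",d@n-75.5)
delta(C+.4*xs+n*(d@n),Rslot(1.26))
E
```

```text
rel C: xs 3.1 ys -0.6 n 71.3 tipz -4.209393516992677
shift m [-0.0, -0.0027, -0.0] rot [0.0041, -0.0017, 0.0865] rows>= 0.5
```

```bash
python3 -m handwheel '[[[0,-0.001,-0.002,0.004,-0.002,0.087,-1],[0,-0.0027,-0.002,0.004,-0.002,0.087,-1],[0,-0.0027,0,0.004,-0.002,0.087,-1],[0,-0.0027,0,0.004,-0.002,0.087,-1]]]'
python3 -m handwheel '[[[0,0,0,0,0,0.12,-1],[0,0,0,0,0,0.25,-1],[0,0,0,0,0,0.35,-1],[0,0,0,0,0,0.35,-1]]]'
python3 - <<'E'
from h import *
st=r.read_state();d=st["ee_pos"]-C;Rt=R.from_euler("xyz",st["eef_rot"])
print("rel C: xs %.1f ys %.1f n %.1f"%(d@xs,d@ys,d@n),"F tool",Rt.inv().apply(st["wrist_force"]+[0,0,1.3]).round(1),"T tool",Rt.inv().apply(st["ft_torque"]).round(3))
from ov2 import *
ov2('pics/k2.png')
E
```

```text
t: 18.38
ee_pos: [586.4, 26.9, 174.3]
eef_rot: [2.724, -0.131, 1.29]
wrist_force: [-10.2, -0.8, 17.3]
opening: 15.4
t: 18.88
ee_pos: [586.3, 27.0, 174.2]
eef_rot: [2.79, -0.264, 0.958]
wrist_force: [-9.8, 0.3, 17.3]
opening: 15.5
rel C: xs 0.4 ys 0.1 n 71.2 F tool [ -0.4  -1.  -21. ] T tool [ 0.704 -0.379 -0.09 ]
```

View pics/k2_raw.png

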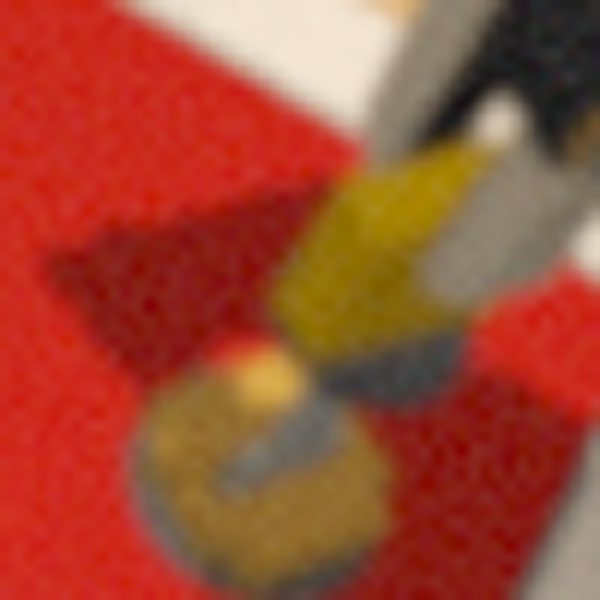

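No dark slot is exposed beside the blade and the torque is about 0.09 N m, so the lock seems to be turning with the key. I turn further and check.

```bash
python3 -m handwheel '[[[0,0,0,0,0,0.13,-1],[0,0,0,0,0,0.26,-1],[0,0,0,0,0,0.39,-1],[0,0,0,0,0,0.45,-1],[0,0,0,0,0,0.45,-1]]]'
python3 - <<'E'
from h import *
st=r.read_state();d=st["ee_pos"]-C;Rt=R.from_euler("xyz",st["eef_rot"])
print("rel C: xs %.1f ys %.1f n %.1f"%(d@xs,d@ys,d@n),"F tool",Rt.inv().apply(st["wrist_force"]+[0,0,1.3]).round(1),"T tool",Rt.inv().apply(st["ft_torque"]).round(3))
from ov2 import *
ov2('pics/k3.png')
E
```

```text
t: 19.55
ee_pos: [586.2, 27.1, 174.2]
eef_rot: [2.94, -0.389, 0.501]
wrist_force: [-10.4, 1.8, 17.3]
opening: 15.6
rel C: xs 0.3 ys 0.2 n 71.2 F tool [ -0.5  -2.4 -21.2] T tool [ 0.759 -0.539 -0.08 ]
```

View pics/k3_raw.png

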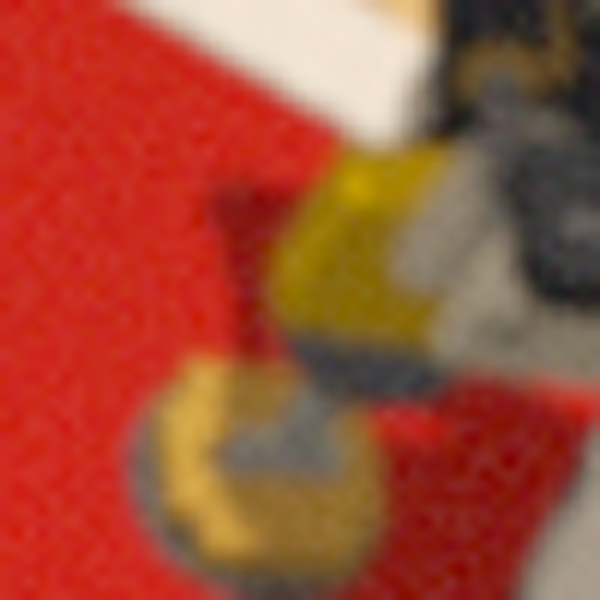

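```bash
python3 -m handwheel '[[[0,0,0,0,0,0.13,-1],[0,0,0,0,0,0.26,-1],[0,0,0,0,0,0.38,-1],[0,0,0,0,0,0.42,-1]]]'
python3 - <<'E'
from h import *
st=r.read_state();d=st["ee_pos"]-C;Rt=R.from_euler("xyz",st["eef_rot"]);x=Rt.apply([1,0,0])
print("ang",np.arctan2(x@ys,x@xs),"F tool",Rt.inv().apply(st["wrist_force"]+[0,0,1.3]).round(1),"T tool",Rt.inv().apply(st["ft_torque"]).round(3))
E
python3 -m handwheel '[[[0,0,0,0,0,0.03,-1],[0,0,0,0,0,0.06,-1]]]'
python3 - <<'E'
from h import *
st=r.read_state();d=st["ee_pos"]-C;Rt=R.from_euler("xyz",st["eef_rot"]);x=Rt.apply([1,0,0])
print("ang",np.arctan2(x@ys,x@xs),"F tool",Rt.inv().apply(st["wrist_force"]+[0,0,1.3]).round(1),"T tool",Rt.inv().apply(st["ft_torque"]).round(3))
E
```

```text
t: 20.1
ee_pos: [586.2, 27.2, 174.2]
eef_rot: [3.127, -0.436, 0.043]
wrist_force: [-10.1, 2.4, 16.4]
opening: 15.6
ang 0.03235198624397125 F tool [ -1.6  -2.5 -20.3] T tool [ 0.765 -0.653 -0.076]
t: 20.35
ee_pos: [586.3, 27.2, 174.2]
eef_rot: [-3.129, -0.436, -0.021]
wrist_force: [-10.6, 2.3, 16.5]
opening: 15.4
ang -0.026140366915172915 F tool [ -2.1  -2.3 -20.6] T tool [ 0.758 -0.753 -0.092]
```

```bash
cat > tq.py <<'E'
from h import *
st=r.read_state();d=st["ee_pos"]-C;Rt=R.from_euler("xyz",st["eef_rot"]);x=Rt.apply([1,0,0])
print("ang %.3f"%np.arctan2(x@ys,x@xs),"rel",(d@xs).round(1),(d@ys).round(1),(d@n).round(1),"F tool",Rt.inv().apply(st["wrist_force"]+[0,0,1.3]).round(1),"T tool",Rt.inv().apply(st["ft_torque"]).round(3))
E
for i in 1 2 3; do python3 -m handwheel '[[[0,0,0,0,0,0.03,-1],[0,0,0,0,0,0.06,-1]]]' | head -1; python3 tq.py; done
```

```text
t: 20.6
ang -0.086 rel 0.4 0.4 71.2 F tool [ -2.2  -2.  -19.9] T tool [ 0.721 -0.735 -0.076]
t: 20.85
ang -0.146 rel 0.5 0.2 71.2 F tool [ -0.9  -1.9 -20.3] T tool [ 0.302 -0.664 -0.133]
t: 21.1
ang -0.206 rel 0.6 0.1 71.2 F tool [ -1.5   0.1 -20.1] T tool [ 0.133 -0.714 -0.199]
```

```bash
python3 -m handwheel '[[[0,0,0,0,0,0.04,-1],[0,0,0,0,0,0.08,-1]]]'; python3 tq.py; python3 -m handwheel '[[[0,0,0,0,0,0.04,-1],[0,0,0,0,0,0.08,-1]]]'; python3 tq.py;python3 -c "
from ov2 import *
ov2('pics/k4.png')"
```

```text
t: 21.35
ee_pos: [586.5, 26.9, 174.3]
eef_rot: [-3.011, -0.418, -0.306]
wrist_force: [-9.5, 0.7, 16.7]
opening: 15.5
ang -0.285 rel 0.6 0.1 71.2 F tool [ -1.2  -0.4 -20.3] T tool [ 0.003 -0.6   -0.605]
t: 21.6
ee_pos: [586.5, 26.9, 174.3]
eef_rot: [-2.977, -0.407, -0.391]
wrist_force: [-9.6, 0.8, 16.2]
opening: 15.9
ang -0.364 rel 0.6 -0.0 71.2 F tool [ -1.5  -0.3 -19.9] T tool [-0.165 -0.567 -0.968]
```

View pics/k4_raw.png

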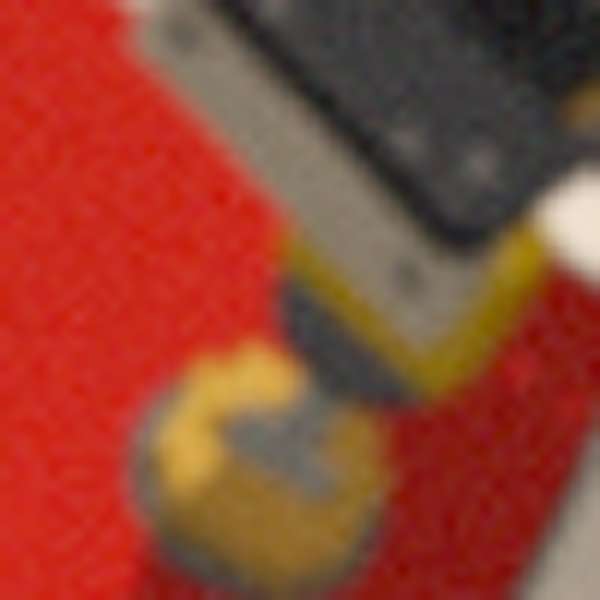

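The lock is at its hard stop, with torque up to 0.97 N m. I take the load off and withdraw.

```bash
python3 -m handwheel '[[[0,0,0,0,0,-0.1,-1],[0,0,-0.001,0,0,-0.2,-1],[0,0,-0.001,0,0,-0.22,-1]]]' >/dev/null; python3 tq.py; python3 -m handwheel '[[[0,0,-0.005,0,0,0,-1],[0,0,-0.012,0,0,0,-1],[0,0,-0.025,0,0,0,-1],[0,0,-0.05,0,0,0,-1],[0,0,-0.08,0,0,0,-1],[0,0,-0.08,0,0,0,-1]]]'; python3 tq.py; python3 - <<'E'
from h import *
s=r.snapshot("side");crop(s,(275,225),66,"pics/m1.png",6)
E
```

```text
ang -0.145 rel -0.1 0.1 71.5 F tool [ 0.1 -0.9 -9.6] T tool [ 0.136 -0.286  0.075]
t: 22.78
ee_pos: [552.0, 26.6, 248.6]
eef_rot: [-3.073, -0.433, -0.155]
wrist_force: [0.4, 0.5, -0.6]
opening: 15.5
ang -0.147 rel 0.7 0.0 153.1 F tool [ 0.7 -0.6 -0.5] T tool [-0.036 -0.338 -0.008]
```

View pics/m1.png

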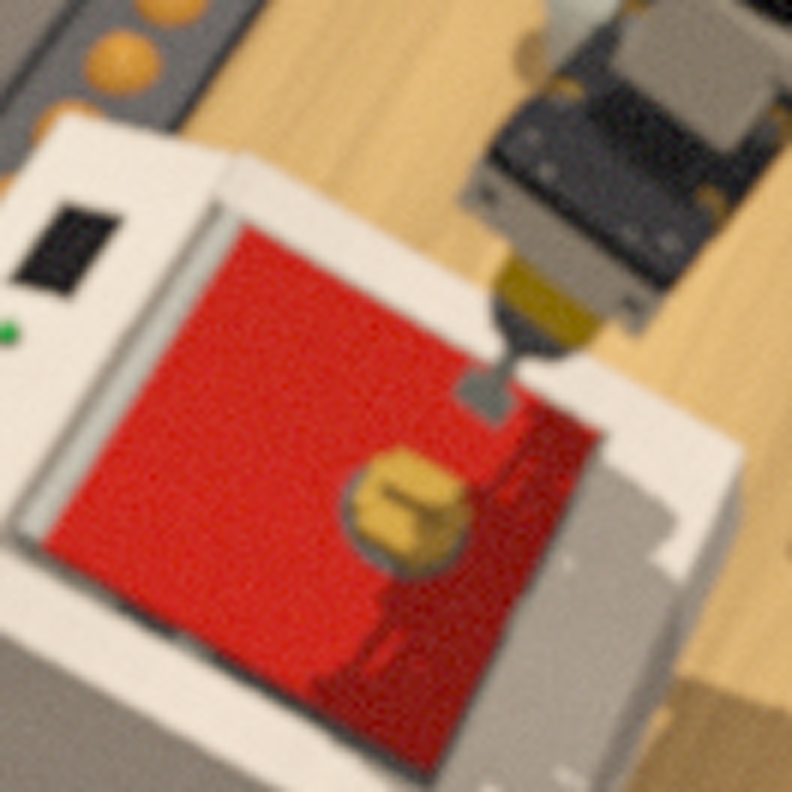

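```bash
python3 - <<'E'
from h import *
delta([433.2,297.8,240],R.from_euler("xyz",[np.pi,0,-.006]))
E
```

```text
shift m [-0.1473, -0.2531, -0.0429] rot [-0.0347, -0.4346, -0.1319] rows>= 4.7
```

```bash
python3 -m handwheel '[[[-0.03,-0.05,-0.02,0,-0.1,-0.03,-1],[-0.06,-0.1,-0.043,-0.01,-0.2,-0.06,-1],[-0.09,-0.15,-0.043,-0.02,-0.3,-0.1,-1],[-0.12,-0.2,-0.043,-0.035,-0.435,-0.132,-1],[-0.147,-0.253,-0.043,-0.035,-0.435,-0.132,-1],[-0.147,-0.253,-0.043,-0.035,-0.435,-0.132,-1],[-0.147,-0.253,-0.043,-0.035,-0.435,-0.132,-1],[-0.147,-0.253,-0.043,-0.035,-0.435,-0.132,-1]]]'
python3 - <<'E'
from h import *
delta([433.2,297.8,240],R.from_euler("xyz",[np.pi,0,-.006]))
V={"s":r.snapshot("side"),"t":r.snapshot("top")}
im=V["t"]["img"][190:225,288:325,::-1];cv2.imwrite("pics/o1.png",cv2.resize(im,None,fx=16,fy=16,interpolation=cv2.INTER_CUBIC))
crop(V["s"],(300,345),50,"pics/o2.png",8)
st=r.read_state();
for P in([0,0,75.5],[11,0,75.5],[-11,0,75.5]):
    q=st["ee_pos"]+R.from_euler("xyz",st["eef_rot"]).apply(P);print(q.round(1),proj(V["s"],q).round(1))
E
```

```text
t: 23.82
ee_pos: [433.7, 296.6, 239.4]
eef_rot: [3.141, 0.002, -0.007]
wrist_force: [-0.2, -0.6, -0.9]
opening: 15.8
shift m [-0.0005, -0.0012, -0.0006] rot [0.0005, 0.0023, -0.0011] rows>= 0.0
[433.6 296.7 164.2] [307.6 354.8]
[444.6 296.6 164.2] [302.  352.9]
[422.6 296.8 164.2] [313.2 356.7]
```

View pics/o1.png

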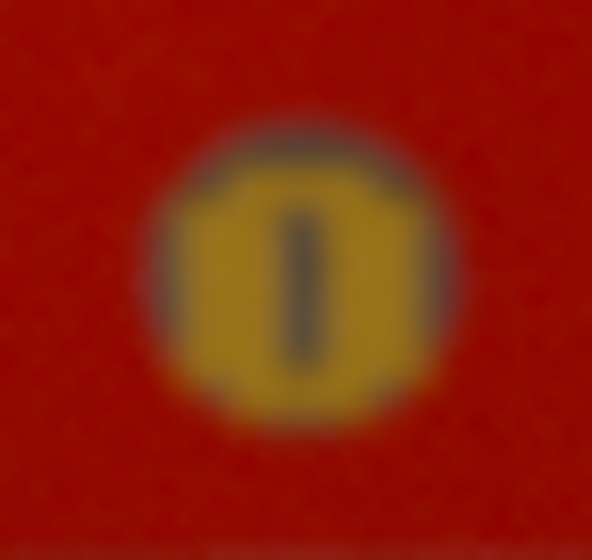

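View pics/o2.png

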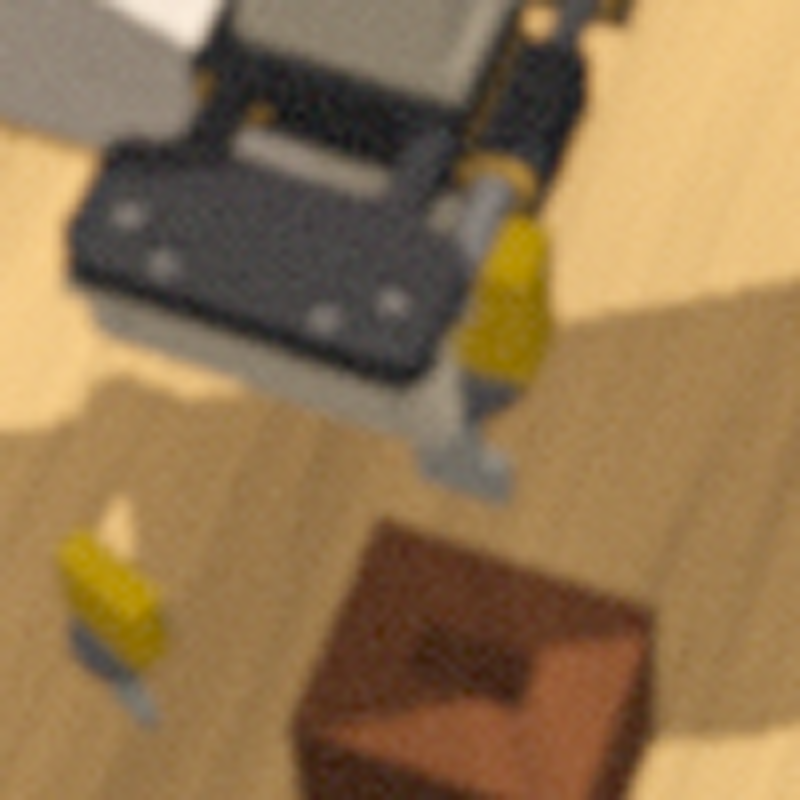

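```bash
python3 - <<'E'
from h import *
V=r.snapshot("top");im=V["img"].astype(float)[...,:2].mean(2)
op=lambda p:(lambda o,q:o+q*np.dot(C-o,n)/np.dot(q,n))(*ray(V,p))
sl=(slice(202,214),slice(302,312));yy,xx=np.mgrid[sl];I=im[sl];w=np.clip(I.max()*.9-I,0,None)
cx,cy=(w*xx).sum()/w.sum(),(w*yy).sum()/w.sum();Cv=np.cov(np.c_[xx.ravel(),yy.ravel()].T,aweights=w.ravel());ev,u=np.linalg.eigh(Cv);d=u[:,1]
v=op(np.array([cx,cy])+4*d)-op(np.array([cx,cy])-4*d);v*=np.sign(v@xs)
print((cx,cy),np.sqrt(12*ev),"slot ang",np.arctan2(v@ys,v@xs))
# hatch side edges by red mask row-wise
h=V["img"].astype(int);red=(h[...,0]-h[...,1]>60)
L,Rr=[],[]
for y in range(172,222):
    x=np.where(red[y,260:350])[0]+260
    x=x[(x>265)&(x<348)];L.append((x.min(),y));Rr.append((x.max(),y))
for nm,q in(("L",L),("R",Rr)):
    q=np.array(q);k=np.polyfit(q[:,1],q[:,0],1);a,b=op((np.polyval(k,172),172)),op((np.polyval(k,222),222))
    # on hatch face plane approx
    e=a-b;print(nm,np.arctan2(e@ys,e@xs))
E
```

```text
(np.float64(306.47123865524736), np.float64(207.44816566534575)) [3.15656292 9.63430542] slot ang -0.014486676607942388
L 0.0005265931501888552
R 0.004035617959449838
```

The slot now lies up and down the slope (about -0.015 rad against the hatch edges), so the lock is seated. I lower the key into the stand.

```bash
python3 -m handwheel '[[[-0.0005,-0.0012,0.05,0,0.002,0,-1],[-0.0005,-0.0012,0.07,0,0.002,0,-1],[-0.0005,-0.0012,0.08,0,0.002,0,-1],[-0.0005,-0.0012,0.09,0,0.002,0,-1],[-0.0005,-0.0012,0.1,0,0.002,0,-1]]]'; python3 - <<'E'
from h import *
s=r.snapshot("side");crop(s,(305,375),40,"pics/p1.png",10)
E
```

```text
t: 24.6
ee_pos: [433.0, 298.9, 139.6]
eef_rot: [-3.141, -0.001, -0.006]
wrist_force: [0.7, 0.2, -2.1]
opening: 15.1
```

View pics/p1.png

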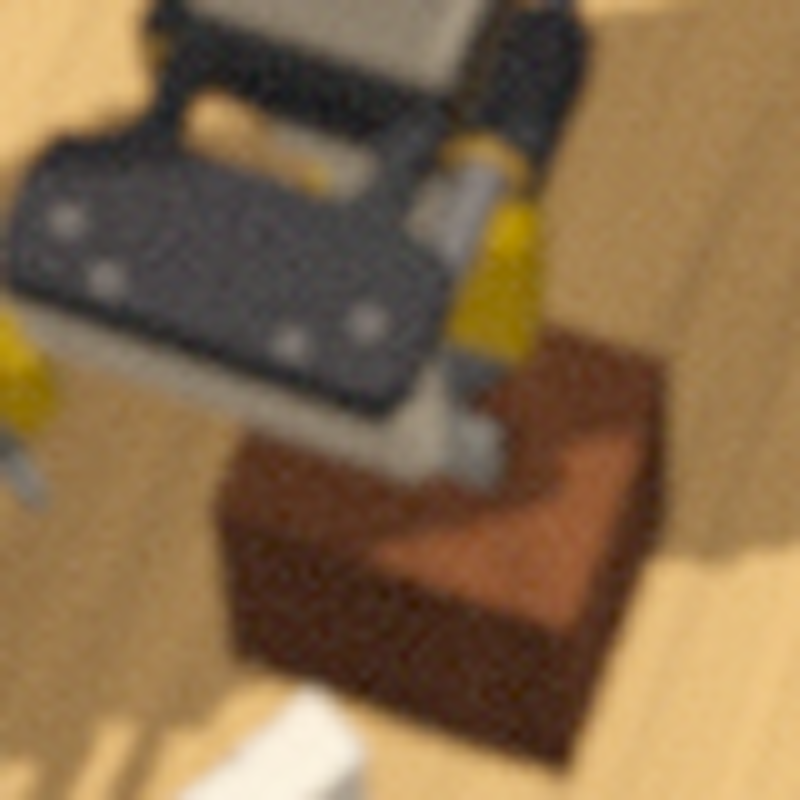

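```bash
python3 -m handwheel '[[[0,0.001,0.01,0,0,0,-1],[0,0.001,0.02,0,0,0,-1],[0,0.001,0.03,0,0,0,-1],[0,0.001,0.04,0,0,0,-1],[0,0.001,0.047,0,0,0,-1]]]'; python3 -m handwheel '[[[0,0,0.001,0,0,0,-1],[0,0,0.0025,0,0,0,-1]]]'
```

```text
t: 25.28
ee_pos: [432.3, 297.7, 91.8]
eef_rot: [3.141, 0.001, -0.006]
wrist_force: [0.2, 0.5, -1.1]
opening: 15.5
t: 25.52
ee_pos: [432.6, 297.9, 90.2]
eef_rot: [3.142, -0.0, -0.006]
wrist_force: [0.4, -0.8, -1.5]
opening: 15.8
```

```bash
python3 -m handwheel '[[[0,0,0.001,0,0,0,-1],[0,0,0.002,0,0,0,-1]]]'; python3 -m handwheel '[[[0,0,0.001,0,0,0,-1],[0,0,0.001,0,0,0,-1]]]'
```

```text
t: 25.78
ee_pos: [432.7, 298.1, 88.8]
eef_rot: [-3.141, -0.0, -0.006]
wrist_force: [-4.3, -1.5, 13.9]
opening: 15.7
t: 26.02
ee_pos: [432.8, 298.1, 88.7]
eef_rot: [-3.141, -0.001, -0.006]
wrist_force: [-5.4, -2.3, 18.7]
opening: 15.3
```

The collar is seated at the same height as the original grasp (88.7). I release and back off upward.

```bash
python3 -m handwheel '[[[0,0,-0.0015,0,0,0,-1],[0,0,-0.0015,0,0,0,-0.5],[0,0,-0.0015,0,0,0,-0.2],[0,0,-0.0015,0,0,0,0],[0,0,-0.0015,0,0,0,0],[0,0,-0.02,0,0,0,0],[0,0,-0.06,0,0,0,0],[0,0,-0.12,0,0,0,0],[-0.06,0.06,-0.16,0,0,0,0],[-0.12,0.12,-0.16,0,0,0,0],[-0.12,0.16,-0.16,0,0,0,0],[-0.12,0.16,-0.16,0,0,0,0],[-0.12,0.16,-0.16,0,0,0,0]]]'; python3 - <<'E'
from h import *
V={"s":r.snapshot("side"),"t":r.snapshot("top")}
cv2.imwrite("pics/q1.png",V["s"]["img"][:,:,::-1]);cv2.imwrite("pics/q2.png",V["t"]["img"][:,:,::-1]);crop(V["s"],(290,385),60,"pics/q3.png")
E
```

```text
t: 27.65
ee_pos: [311.5, 137.9, 247.6]
eef_rot: [-3.141, -0.001, -0.008]
wrist_force: [-0.4, 0.2, 0.2]
opening: 46.5
```

View pics/q1.png

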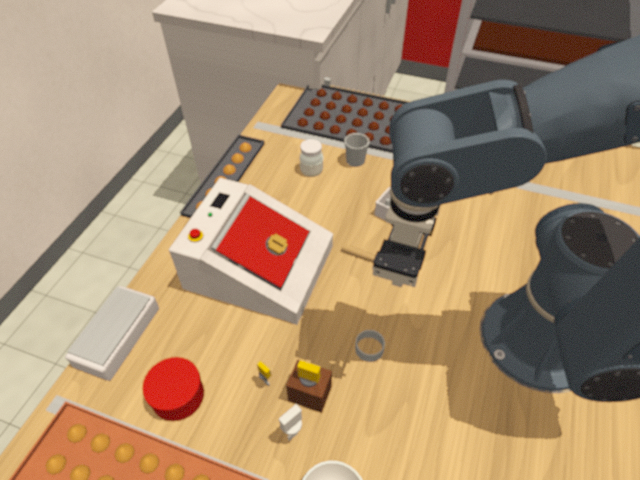

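View pics/q2.png

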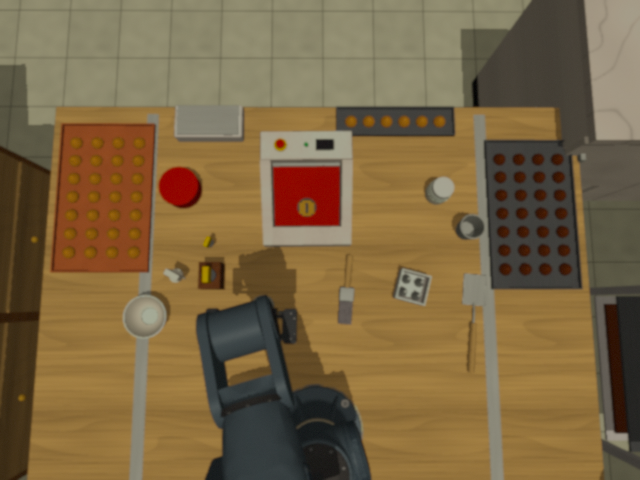

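View pics/q3.png

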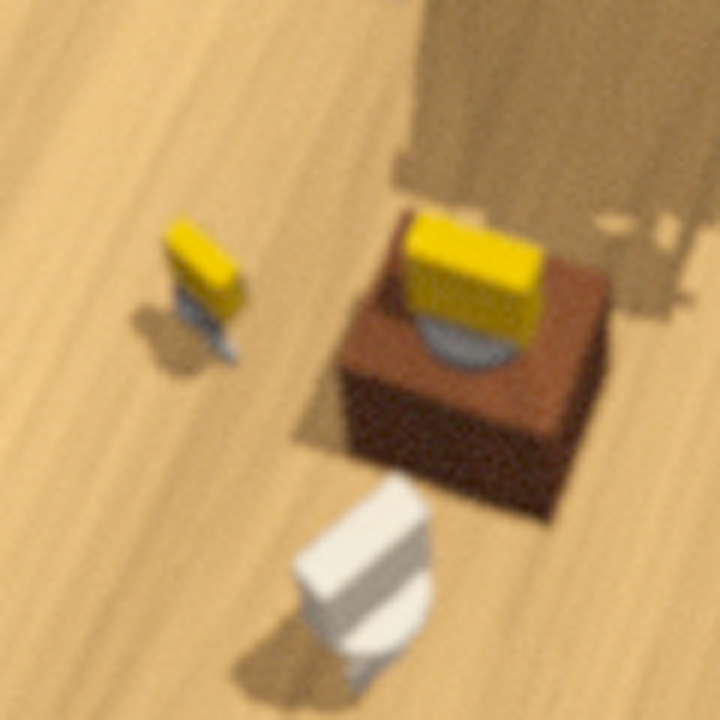

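The key is back home: the crop matches the first one, with the handle at side pixel (308,371). The hatch is shut with the lock at (277,243), and the bystanders sit where they were. I hand in the job.

```bash
python3 -c "
from rig import r
print(r.finish_job())"
```

```text
the job is handed in; nothing more can be done
None
```

The hatch is shut and locked, the yellow-handled key is back in its stand and released, and the job was handed in at about 27.7 s of the 72 s allowed.

- **Hatch:** I pressed it shut with the closed fingers beside the lock until it met a hard stop at about 20 N. The pictures show it flush with the slope.
- **Lock:** With the key's blade in the slot, I turned it clockwise until the torque climbed from about 0.08 to 0.97 N m at the stop. A later top view put the slot within about 0.02 rad of straight up and down the slope.
- **Key:** Its collar met the stand at the same tool height as when I picked it up (88.7 mm against 88.8 mm). A final close-up matches the starting picture.
- **Everything else:** No bystander looked moved in the last pictures, and the gripper was clear of everything.

**What disagreed:**
- **Height of the lock:** The estimates differed by a few millimetres between views, so I set the blade's depth by feel. It stopped about 4 mm below my estimate of the slot's mouth, although the slot is 10 mm deep.
- **Fingers on the hatch:** They met the stop about 10 mm lower than I had worked out.
- **Backing off the stop:** I read about 0.07 N m the other way, close to what it takes to turn the lock. The slot's angle afterwards showed no sign that it had moved back.

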